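# Empty the coating-wear tumbler and put its coupons away

### The job

Unload the bench tumbler: push the catch pan fully home under the barrel, then crank the barrel over until its side port faces straight down and all the coated coupons have dropped into the pan. Then turn the barrel back so the port faces straight up, pull the pan out, lay every coupon flat in the storage slot whose label has its colour, and push the empty pan fully home again. Leave the petri dish, the dropper bottle and the slide box alone.

Things in the scene. Friction and masses are not known exactly. Their poses are not given: they have to be found in the camera images.
- tumbler: fixed frame of the bench tumbler (cream base, two uprights 145 mm high, drive housing at +x). Origin: on the bench straight below the barrel's middle; the barrel's level axis lies 140 mm above it, along this x. -x is the crank end, towards the robot; the pan pulls out to -y; z up. Uprights: x = +-108 mm, 70 mm wide. Place and yaw vary.
- drum (a joint): turn of the hexagonal grey barrel (158 mm across, 114 mm long) about the tumbler's +x, rad. 0: port straight up, crank level to the tumbler's +y. pi/2: port to -y, crank up. pi: port straight down, crank level to -y; so the crank goes over the top. Stops at -0.5 and 3.6. Friction, 0.35 N m (5 to 8 N at the crank grip), holds it where it is left.
- drum_port (a point): centre of the barrel's side port, an open flat 75 x 108 mm with an orange rim, 68 mm from the barrel's axis; turns with the barrel
- crank_grip (a point): where to hold the crank: on the axis of its black sleeve, a bar 20 mm in diameter, 66 mm long, parallel to the tumbler's x, 75 mm from the barrel's axis, spinning freely on its pin. This point is 44 mm out (-x) from the crank arm, 22 mm from the free end, 169.5 mm to -x of the tumbler's origin. Its frame spins with the sleeve.
- pan (a joint): how far the catch pan is pulled out to the tumbler's -y, m: 0 fully home, centred under the barrel; 0.22 fully out, clear of the barrel. About 2 N of friction; it stays where it is left.
- pan_floor (a point): centre of the top of the pan's floor, 14 mm above the bench, axes as the tumbler's. Light sheet-metal pan, outside 186 (x) by 200 (y) mm, walls 3 mm thick that rise 12 mm above the floor.
- pan_handle (a point): middle of the pan's blue pull bar: 10 mm in diameter, 80 mm long parallel to the tumbler's x, 38 mm above the bench, 160 mm to -y of the pan's centre and 60 mm clear of its front wall; open space under it
- rack: fixed aluminium plate 185 x 190 x 6 mm under the six storage slots; origin centre of its underside
- petri: closed petri dish, 90 mm in diameter, 16 mm high, origin centre of its underside; a bystander
- dropper: amber dropper bottle, 40 mm in diameter, 85 mm high, origin centre of its underside; a bystander
- slide_box: flat green slide box 85 x 100 x 30 mm, origin centre of its underside; a bystander
- coupon_red: red coated aluminium wear coupon, a bar 40 x 20 x 20 mm, about 45 g, with bare spots on its ends; origin at its centre, x along its length (long faces all alike, ends alike). In the barrel at the start, or absent.
- slot_red: storage slot with the red label: fixed grey pocket, inside 46 (x) x 26 (y) mm, walls 4 mm thick, floor 5 mm and rim 10 mm above its origin; the label lies flat beyond its +x end. Origin: centre of its underside, on the rack plate 6 mm above the bench. A coupon lying in it has its centre 15 mm above the origin. The order of the slots varies.
- coupon_yellow: yellow coated aluminium wear coupon, a bar 40 x 20 x 20 mm, about 45 g, with bare spots on its ends; origin at its centre, x along its length (long faces all alike, ends alike). In the barrel at the start, or absent.
- slot_yellow: storage slot with the yellow label: fixed grey pocket, inside 46 (x) x 26 (y) mm, walls 4 mm thick, floor 5 mm and rim 10 mm above its origin; the label lies flat beyond its +x end. Origin: centre of its underside, on the rack plate 6 mm above the bench. A coupon lying in it has its centre 15 mm above the origin. The order of the slots varies.
- coupon_green: green coated aluminium wear coupon, a bar 40 x 20 x 20 mm, about 45 g, with bare spots on its ends; origin at its centre, x along its length (long faces all alike, ends alike). In the barrel at the start, or absent.
- slot_green: storage slot with the green label: fixed grey pocket, inside 46 (x) x 26 (y) mm, walls 4 mm thick, floor 5 mm and rim 10 mm above its origin; the label lies flat beyond its +x end. Origin: centre of its underside, on the rack plate 6 mm above the bench. A coupon lying in it has its centre 15 mm above the origin. The order of the slots varies.
- coupon_blue: blue coated aluminium wear coupon, a bar 40 x 20 x 20 mm, about 45 g, with bare spots on its ends; origin at its centre, x along its length (long faces all alike, ends alike). In the barrel at the start, or absent.
- slot_blue: storage slot with the blue label: fixed grey pocket, inside 46 (x) x 26 (y) mm, walls 4 mm thick, floor 5 mm and rim 10 mm above its origin; the label lies flat beyond its +x end. Origin: centre of its underside, on the rack plate 6 mm above the bench. A coupon lying in it has its centre 15 mm above the origin. The order of the slots varies.
- coupon_white: white coated aluminium wear coupon, a bar 40 x 20 x 20 mm, about 45 g, with bare spots on its ends; origin at its centre, x along its length (long faces all alike, ends alike). In the barrel at the start, or absent.
- slot_white: storage slot with the white label: fixed grey pocket, inside 46 (x) x 26 (y) mm, walls 4 mm thick, floor 5 mm and rim 10 mm above its origin; the label lies flat beyond its +x end. Origin: centre of its underside, on the rack plate 6 mm above the bench. A coupon lying in it has its centre 15 mm above the origin. The order of the slots varies.
- coupon_black: black coated aluminium wear coupon, a bar 40 x 20 x 20 mm, about 45 g, with bare spots on its ends; origin at its centre, x along its length (long faces all alike, ends alike). In the barrel at the start, or absent.
- slot_black: storage slot with the black label: fixed grey pocket, inside 46 (x) x 26 (y) mm, walls 4 mm thick, floor 5 mm and rim 10 mm above its origin; the label lies flat beyond its +x end. Origin: centre of its underside, on the rack plate 6 mm above the bench. A coupon lying in it has its centre 15 mm above the origin. The order of the slots varies.

How it is judged:
On the way, in this order (a step that is already met when the one before it is completed fails the run):
1. the catch pan is fully home under the barrel, coupons still in the barrel (value of joint pan below 0.008 m and value of joint drum below 1.2 rad), for 0.2 s.
2. the port faces straight down over the pan, which is home, and all coupons are out of the barrel, in the pan or at worst knocked just beside it (value of joint pan below 0.012 m and value of joint drum between 2.89 and 3.39 rad and height (world z) of each of coupon_red, coupon_yellow, coupon_green, coupon_blue, coupon_white, coupon_black below 0.062 m and horizontal distance between each of coupon_red, coupon_yellow, coupon_green, coupon_blue, coupon_white, coupon_black and pan_floor below 0.18 m), for 0.2 s.
At the end, for the whole second after the job is handed in: Every coupon present lies flat and at rest in the slot of its own colour (centre within 6 mm of the slot's, lengthwise along it within 0.2 rad, resting on its floor), the barrel's port faces up within 0.25 rad, and the pan is home within 8 mm (value of joint pan below 0.008 m and value of joint drum between -0.25 and 0.25 rad and velocity of joint drum between -0.05 and 0.05 rad/s and z of coupon_red in the frame of slot_red between 0.011 and 0.0185 m and horizontal distance between coupon_red and slot_red below 0.006 m and angle between the x axis of coupon_red and the x axis of slot_red, either way round below 0.2 rad and linear speed of each of coupon_red, coupon_yellow, coupon_green, coupon_blue, coupon_white, coupon_black below 0.02 m/s and z of coupon_yellow in the frame of slot_yellow between 0.011 and 0.0185 m and horizontal distance between coupon_yellow and slot_yellow below 0.006 m and angle between the x axis of coupon_yellow and the x axis of slot_yellow, either way round below 0.2 rad and z of coupon_green in the frame of slot_green between 0.011 and 0.0185 m and horizontal distance between coupon_green and slot_green below 0.006 m and angle between the x axis of coupon_green and the x axis of slot_green, either way round below 0.2 rad and z of coupon_blue in the frame of slot_blue between 0.011 and 0.0185 m and horizontal distance between coupon_blue and slot_blue below 0.006 m and angle between the x axis of coupon_blue and the x axis of slot_blue, either way round below 0.2 rad and z of coupon_white in the frame of slot_white between 0.011 and 0.0185 m and horizontal distance between coupon_white and slot_white below 0.006 m and angle between the x axis of coupon_white and the x axis of slot_white, either way round below 0.2 rad and z of coupon_black in the frame of slot_black between 0.011 and 0.0185 m and horizontal distance between coupon_black and slot_black below 0.006 m and angle between the x axis of coupon_black and the x axis of slot_black, either way round below 0.2 rad); the robot touches nothing.
It fails at once if the petri dish is shifted by more than 30 mm or knocked over (distance of petri from where it was at the start of the episode above 0.03 m or angle between petri's own z axis and vertical above 0.5 rad).
It fails at once if the dropper bottle is shifted by more than 30 mm or knocked over (distance of dropper from where it was at the start of the episode above 0.03 m or angle between dropper's own z axis and vertical above 0.5 rad).
It fails at once if the slide box is shifted by more than 30 mm or knocked over (distance of slide_box from where it was at the start of the episode above 0.03 m or angle between slide_box's own z axis and vertical above 0.5 rad).
Of coupon_red, coupon_yellow, coupon_green, coupon_blue, coupon_white, coupon_black only 3 to 5 are there at a start; the rules pass over those that are not, and their reading is None.
At some moment in a run one of coupon_red, coupon_yellow, coupon_green, coupon_blue, coupon_white, coupon_black may be knocked a few centimetres aside while the robot is not near it.
Once in a run the grip may slacken for a moment while it holds something.
It also fails if it takes over 210 s, if anything falls off the work surface, if the arm or the gripper's body presses on something with over 40 N, if the wrist force passes 120 N, or if a joint passes its speed limit or range.

### The arm

A 7-joint arm with a two-finger parallel gripper is mounted at the origin on the work surface. World frame = base frame: x ahead of the robot, y to its left, z up, the work surface at z = 0. Lengths are in m, angles in rad, forces in N, time in s.
With the tool pointing down it reaches from about 0.35 to 0.9 m from the base axis. Payload 8.1 kg.
Tool frame: the origin (TCP) lies midway between the tips of the shut fingers; the grasp point (between the pads) lies 19 mm behind it; x points along the fingers, z is the direction in which the jaws open and shut, and the axes are right-handed (so a half turn about x gives the same grasp; the last joint's range is limited). The gripper opens to 92 mm and grips with 3 to 60 N. Pads are 19 mm wide; open, the fingers measure 130 mm over their backs; the gripper's body (75 mm by 190 mm) begins 47 mm behind the grasp point.
Start: joints at [-0.103, 0.434, 0.025, 1.573, -0.012, 1.134, -0.075], TCP at [0.625, -0, 0.227] pointing down, gripper open.
Joint ranges: [-2.62, 2.62], [-0.44, 2.09], [-1.27, 1.32], [0.08, 2.57], [-1.32, 4.46], [0.12, 2], [-2.74, 2.74]. Speed limits (rad/s): [2.22, 2.22, 3.01, 3.01, 3.14, 3.14, 3.14].

### API

Orientations are given as a rotation vector (axis times angle).
In Python, from cell import arm gives the robot as it stands. The module is installed in compiled form; this text tells all that it offers.
- The arm moves only by the tool move_arm, never from a script. Its argument "steps" is text: rows parted by semicolons, each of 5 numbers parted by spaces: the shift along the tool's x, y, z in m, then the turn about the tool's x in rad, then the closure in counts, from 0 (fully open) to 255 (shut). A call has 1 to 10 rows; each row is the pose to reach, as a shift and turn from the pose commanded when the call began, along the tool's axes at that moment; what a row does not reach only later rows make up. A row lasts 1/12 s, in which the tool goes at most 41.7 mm and 7.16 degrees, less where a joint would pass 70% of its speed; a pose out of reach is approached as far as the arm can. A call with a gripper value outside its range is refused whole. The fingers move at their own pace and stop on an object; "squeeze" is the grip in N (left out, the last holds). Time passes only in rows, so rows that repeat a pose let the fingers close. It gives the time, the measured TCP pose, the force and the opening at its end, in the units of the state.
- arm.observe(): the state, without advancing time (a new reading comes with each control period).
- arm.get_image(name): name is "scene" or "side" or "wrist"; returns a dict with "img" (384x512x3 uint8, blue, green, red), "z_map" (384x512 float32, m along the optical axis (not along the pixel's ray), 0 where there is no reading), "vfov" (degrees; the focal length in pixels is half the picture's height over the tangent of half this angle, whatever the lens; pixels are square), "cx", "cy" (the principal point, pixels), "extrinsics" (4x4, takes a point from camera to world coordinates). Camera axes: x right, y up, looking along -z (the intrinsics and any distortion apply to the point x, -y, -z); pixel columns grow to the right and rows downward; lengths in m; the calibration is good to about 2 mm. The wrist camera is an equidistant fisheye: a pixel r from the principal point sees the ray r / f radians off the axis. A picture is of the moment at which its call begins.
- arm.sign_off(): hands the job in, once; it reports no verdict.
The state is a dict: "clock": time; "joints": joint angles; "dq": joint speeds; "joint_efforts": joint torques, N m; "position": TCP position; "ee_rot": TCP orientation; "force": force on the tool from outside, world axes, zero at the start; "ft_torque": the same for the moment, N m; "width": opening from 0.0 (shut) to 1.0 (fully open).
Only numpy, scipy, OpenCV 4.12 (cv2) and the standard library are available. Lean on these libraries where they do the work, as an engineer would, in place of code of your own. Each camera call takes 0.05 s, during which the arm holds its last target.

## Working session

There is one attempt and no reset: what is moved stays moved. The work goes in short steps, Python scripts to look and compute and a tool call to move; the robot and the scene stay as the last step left them, time stands still between calls to the robot, and variables do not carry over. Pictures are saved under pics/ and viewed, and the job is handed in when it is done.

Besides the shell and the picture viewer there is one more tool, called in YAML: its name, and indented under it one key for each argument. move_arm: Moves the arm, as the interface text tells. Its arguments: {"type":"object","properties":{"steps":{"type":"string"},"squeeze":{"type":"number"}},"required":["steps"]}

```bash
mkdir -p pics; cat > h.py <<'E'
import numpy as np, cv2
from cell import arm
from scipy.spatial.transform import Rotation as R
def grab(n,fn=None):
    d=arm.get_image(n)
    if fn: cv2.imwrite('pics/'+fn,d['img'])
    return d
def f(d): return d['img'].shape[0]/2/np.tan(np.radians(d['vfov'])/2)
def cloud(d):
    "world points HxWx3 (pinhole cams)"
    z=d['z_map'];h,w=z.shape;u,v=np.meshgrid(np.arange(w),np.arange(h));F=f(d)
    if d.get('fish'):
        x=(u-d['cx'])/F;y=(v-d['cy'])/F;r=np.hypot(x,y)+1e-9
        k=np.tan(np.minimum(r,1.5))/r;x=x*k;y=y*k
    else: x=(u-d['cx'])/F;y=(v-d['cy'])/F
    P=np.stack([x*z,-y*z,-z],-1);E=np.array(d['extrinsics'])
    W=P@E[:3,:3].T+E[:3,3];W[z<=0]=np.nan
    return W
def proj(d,p):
    E=np.linalg.inv(np.array(d['extrinsics']));q=E[:3,:3]@np.asarray(p)+E[:3,3];F=f(d)
    return d['cx']+F*q[0]/-q[2], d['cy']+F*q[1]/q[2]
def state():
    s=arm.observe();return s
E
python3 - <<'E'
from h import *
s=state();print(s)
for n in ['scene','side','wrist']:
    d=grab(n,n+'0.png');print(n,d['vfov'],d['cx'],d['cy'],np.round(d['extrinsics'],3).tolist(),[k for k in d])
print(R.from_rotvec(s['ee_rot']).as_matrix().round(3))
E
```

```text
{'clock': 0.0, 'joints': array([-0.10261147,  0.43520906,  0.02498346,  1.574097  , -0.0116098 ,
        1.13400712, -0.07504029]), 'dq': array([-0.00086158, -0.00052332,  0.00036046,  0.00136918, -0.00027057,
       -0.00013306,  0.00010774]), 'joint_efforts': array([ 3.89017032e-04, -6.67853522e+01,  9.84863900e-01, -3.14464223e+01,
       -6.05165795e-02,  4.27553023e-02,  1.12382318e-04]), 'position': array([ 6.24484590e-01, -5.33593965e-05,  2.25953786e-01]), 'ee_rot': array([-9.88543019e-05,  1.57236560e+00, -1.18172345e-04]), 'force': array([-0.57936684, -1.05933277,  0.13243055]), 'ft_torque': array([ 0.01554605, -0.02822334, -0.01402576]), 'width': 0.997764474084681}
scene 42.63547208988123 247.93776194372515 185.93459825749966 [[0.276, -0.79, 0.547, 1.361], [0.961, 0.225, -0.159, -0.184], [0.002, 0.57, 0.822, 1.298], [0.0, 0.0, 0.0, 1.0]] ['img', 'z_map', 'vfov', 'cx', 'cy', 'extrinsics']
side 57.135026909711144 255.86681469227415 192.09163310588656 [[-0.938, 0.256, -0.234, 0.322], [-0.346, -0.723, 0.598, 0.762], [-0.016, 0.642, 0.767, 1.045], [0.0, 0.0, 0.0, 1.0]] ['img', 'z_map', 'vfov', 'cx', 'cy', 'extrinsics']
wrist 65.70646984690485 256.70477437807045 192.44050207646282 [[1.0, -0.0, 0.001, 0.625], [-0.0, 0.967, 0.253, 0.068], [-0.001, -0.253, 0.967, 0.384], [0.0, 0.0, 0.0, 1.0]] ['img', 'z_map', 'vfov', 'cx', 'cy', 'extrinsics']
[[-0.002  0.     1.   ]
 [-0.     1.    -0.   ]
 [-1.    -0.    -0.002]]
```

View pics/scene0.png

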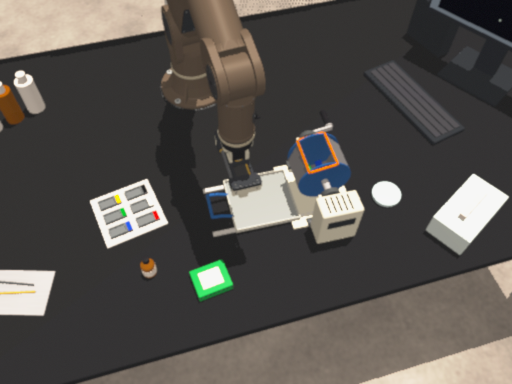

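View pics/side0.png

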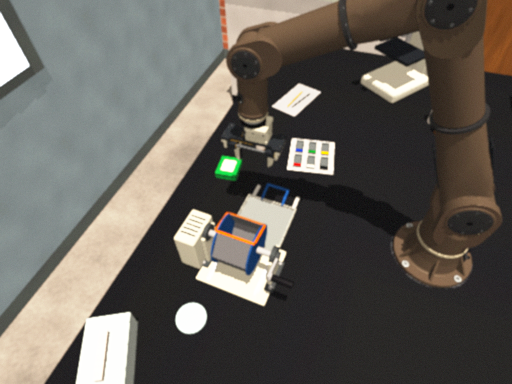

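View pics/wrist0.png

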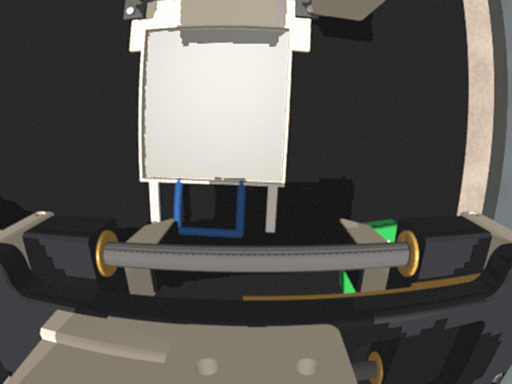

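```bash
cat >> h.py <<'E'
def ortho(ds,x0,x1,y0,y1,res=0.001,zmin=-0.01,zmax=0.3):
    nx=int((x1-x0)/res);ny=int((y1-y0)/res)
    H=np.full((nx,ny),np.nan);C=np.zeros((nx,ny,3),np.uint8)
    for d in ds:
        W=cloud(d);ok=np.isfinite(W[...,0])&(W[...,2]<zmax)&(W[...,2]>zmin)
        P=W[ok];c=d['img'][ok];o=np.argsort(P[:,2]);P=P[o];c=c[o]
        i=((P[:,0]-x0)/res).astype(int);j=((P[:,1]-y0)/res).astype(int)
        m=(i>=0)&(i<nx)&(j>=0)&(j<ny);i,j,P,c=i[m],j[m],P[m],c[m]
        C[i,j]=c;H[i,j]=P[:,2]
    return H,C
E
python3 - <<'E'
from h import *
for n in ['scene','side']:
    d=grab(n)
    H,C=ortho([d],0.3,0.9,-0.4,0.4,0.002)
    C=C[::-1,::-1] # x up, y left
    C=cv2.dilate(C,np.ones((2,2)));C=cv2.resize(C,None,fx=2,fy=2,interpolation=0)
    for k in range(0,6): cv2.putText(C,'%.1f'%(.3+.1*k),(0,600-k*100),0,.4,(0,255,255))
    for k in range(0,8): cv2.putText(C,'%.1f'%(.4-.1*k),(k*100,595),0,.4,(0,255,255))
    cv2.imwrite('pics/o_%s.png'%n,C)
E
```

```text
(no output)
```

View pics/o_scene.png

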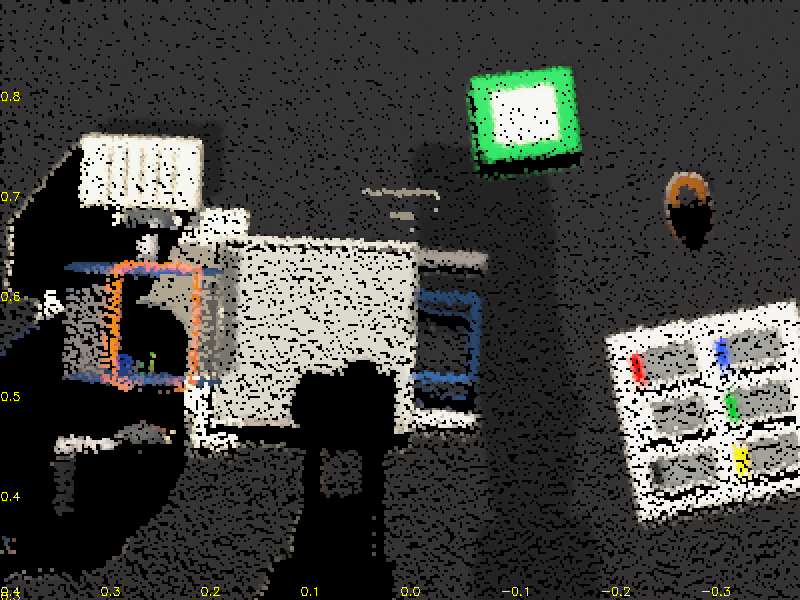

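View pics/o_side.png

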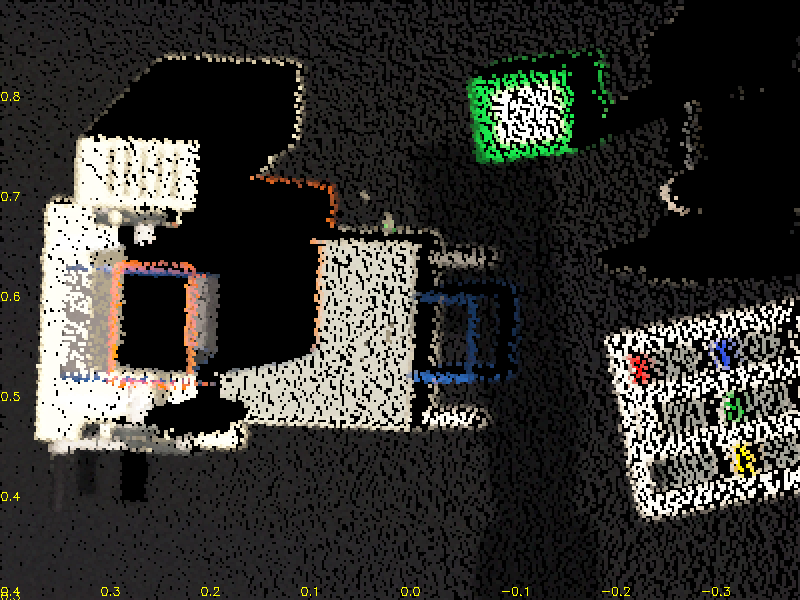

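```bash
python3 - <<'E'
from h import *
D={n:grab(n) for n in ['scene','side']}
for n,d in D.items():
    W=cloud(d);b,g,r=[d['img'][...,i].astype(int) for i in range(3)]
    x,y,z=W[...,0],W[...,1],W[...,2]
    blue=(b>1.6*r)&(b>1.2*g)&(b>60)
    m=blue&(y<-0.045)&(y>-0.1)&(x>.45)&(x<.66)&(z>0.025)&(z<0.06)
    P=W[m];print(n,'handle',m.sum(),P.min(0).round(4),P.max(0).round(4),np.median(P,0).round(4))
    mm=abs(P[:,1]-np.median(P[:,1]))<.008
    q=np.polyfit(P[mm][:,0],P[mm][:,1],1);print(' slope dy/dx',q, 'x range',np.percentile(P[mm][:,0],[2,98]))
    org=(r>1.5*b)&(r>150)&(g<r*.75)&(y>.15)&(y<.35)&(z>.1)&(x>.45)&(x<.7)
    P=W[org];print(' rim',len(P),np.percentile(P,[2,50,98],axis=0).round(4).tolist())
    rc=cv2.minAreaRect((P[:,:2]*1000).astype(np.float32));print(' ',rc)
    A=np.c_[P[:,:2],np.ones(len(P))];print('  plane',np.linalg.lstsq(A,P[:,2],rcond=None)[0])
    hs=(z>.1)&(z<.2)&(y>.18)&(y<.36)&(x>.68)&(x<.78)&(r>180)
    rc=cv2.minAreaRect((W[hs][:,:2]*1000).astype(np.float32));print(' housing',rc,np.median(W[hs][:,2]))
    cr=(z>.08)&(z<.24)&(y>.15)&(y<.4)&(x>.36)&(x<.44)
    P=W[cr];print(' sleeve',len(P),np.percentile(P,[2,50,98],axis=0).round(4).tolist() if len(P) else '')
    # rack
    wt=(r>170)&(g>170)&(b>170)&(z>-.005)&(z<.02)&(y<-.18)&(y>-.45)&(x>.36)&(x<.62)
    rc=cv2.minAreaRect((W[wt][:,:2]*1000).astype(np.float32));print(' rack',rc,np.median(W[wt][:,2]))
E
```

```text
scene handle 128 [ 0.517  -0.0807  0.0328] [ 0.608  -0.0451  0.0491] [ 0.5679 -0.0712  0.0429]
 slope dy/dx [-0.01504785 -0.06450212] x range [0.51905144 0.60576716]
 rim 339 [[0.5117, 0.2016, 0.1542], [0.5904, 0.2446, 0.2061], [0.6383, 0.2979, 0.2204]]
  ((546.1983032226562, 253.9283447265625), (105.23411560058594, 193.25390625), 80.51022338867188)
  plane [0.08443024 0.13524888 0.12255594]
 housing ((722.6954956054688, 261.8487548828125), (120.36907958984375, 82.63890075683594), 88.09052276611328) 0.16140346625765223
 sleeve 84 [[0.3893, 0.3281, 0.1532], [0.4133, 0.335, 0.1634], [0.4382, 0.3463, 0.169]]
 rack ((490.8308410644531, -316.1591796875), (188.54237365722656, 192.66104125976562), 10.517281532287598) 0.00785323838352725
side handle 80 [ 0.5183 -0.0768  0.0342] [ 0.6054 -0.0459  0.0458] [ 0.5632 -0.0687  0.04  ]
 slope dy/dx [ 0.00070085 -0.07049243] x range [0.51984362 0.60319406]
 rim 295 [[0.5129, 0.2044, 0.126], [0.566, 0.2643, 0.2091], [0.6387, 0.2912, 0.2167]]
  ((594.9970703125, 242.98292541503906), (96.73857879638672, 166.37889099121094), 88.88611602783203)
  plane [-0.08589213  0.27558635  0.1819583 ]
 housing ((720.4378051757812, 264.77825927734375), (121.18053436279297, 82.52725219726562), 87.60490417480469) 0.15804836739166916
 sleeve 147 [[0.3888, 0.3317, 0.1507], [0.4132, 0.3437, 0.1607], [0.4383, 0.3503, 0.1651]]
 rack ((491.3758850097656, -321.73309326171875), (187.34707641601562, 206.05160522460938), 10.44980525970459) 0.0053721664057939655
```

move_arm:
  steps: "0 -0.033 -0.021 0 255; 0 -0.066 -0.042 0 255; 0 -0.1 -0.0625 0 255; 0.04 -0.1 -0.0625 0 255; 0.08 -0.1 -0.0625 0 255; 0.12 -0.1 -0.0625 0 255; 0.16 -0.1 -0.0625 0 255; 0.195 -0.1 -0.0625 0 255; 0.195 -0.1 -0.0625 0 255"
  squeeze: 20

```text
clock: 1.1
position: [0.5579, -0.0994, 0.0257]
ee_rot: [0.001, 1.581, 0.001]
force: [-1.9, 0.3, -0.3]
width: 0.402
```

move_arm:
  steps: "0 0 0.003 0 255; 0 0.02 0.003 0 255; 0 0.04 0.003 0 255; 0 0.06 0.003 0 255; 0 0.08 0.003 0 255; 0 0.1 0.003 0 255; 0 0.12 0.003 0 255; 0 0.14 0.003 0 255; 0 0.155 0.003 0 255; 0 0.155 0.003 0 255"

```text
clock: 1.93
position: [0.5682, 0.0595, 0.0352]
ee_rot: [-0.001, 1.565, 0.006]
force: [0.5, 0.8, 0.5]
width: 0.004
```

```bash
python3 - <<'E'
from h import *
grab('scene','s1.png');grab('side','d1.png');print(state()['position'],state()['width'])
E
```

```text
[0.56710408 0.05531468 0.03405407] 0.005675620217256567
```

View pics/d1.png

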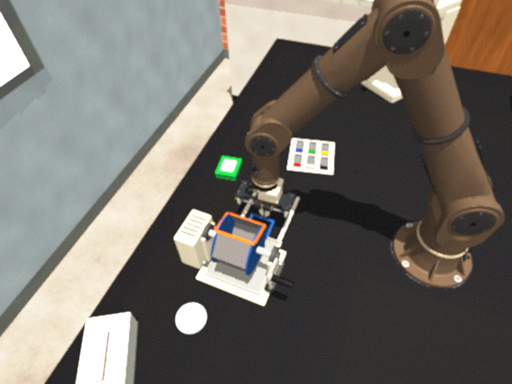

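move_arm:
  steps: "0.004 0.008 -0.002 0 255; 0.004 0.014 -0.002 0 255; 0.004 0.02 -0.002 0 255; 0.004 0.024 -0.002 0 255; 0.004 0.028 -0.002 0 255; 0.004 0.028 -0.002 0 255"

```text
clock: 2.53
position: [0.5638, 0.0823, 0.0278]
ee_rot: [-0.0, 1.571, -0.002]
force: [2.5, -3.4, 1.5]
width: 0.01
```

move_arm:
  steps: "0 0.003 0 0 255; 0 0.006 0 0 255; 0 0.008 0 0 255; 0 0.01 0 0 255; 0 0.01 0 0 255"

```text
clock: 2.95
position: [0.5638, 0.083, 0.0278]
ee_rot: [-0.001, 1.572, -0.014]
force: [0.8, -28.8, 9.7]
width: 0.004
```

move_arm:
  steps: "0 -0.03 0 0 255; 0 -0.06 0 0 200; -0.04 -0.07 0 0 0; -0.08 -0.07 0 0 0; -0.12 -0.08 0 0 0; -0.16 -0.1 0 0 0; -0.2 -0.14 0 0 0; -0.24 -0.17 0 0 0; -0.24 -0.17 0 0 0"

```text
clock: 3.7
position: [0.5638, -0.0797, 0.2713]
ee_rot: [0.001, 1.568, -0.002]
force: [1.3, -0.1, -0.2]
width: 0.535
```

```bash
python3 - <<'E'
from h import *
D={n:grab(n,n+'2.png') for n in ['scene','side']}
H,C=ortho([D['side'],D['scene']],0.35,0.8,0.0,0.45,0.0015)
C=cv2.dilate(C[::-1,::-1],np.ones((2,2)));C=cv2.resize(C,None,fx=2,fy=2,interpolation=0);cv2.imwrite('pics/o2.png',C)
for n,d in D.items():
    W=cloud(d);b,g,r=[d['img'][...,i].astype(int) for i in range(3)]
    x,y,z=W[...,0],W[...,1],W[...,2]
    cr=(z>.08)&(z<.24)&(y>.15)&(y<.4)&(x>.36)&(x<.438)
    P=W[cr];print(n,' sleeve',len(P),np.percentile(P,[2,50,98],axis=0).round(4).tolist() if len(P) else '')
    q=np.polyfit(P[:,0],P[:,1],1);print('  slope',q)
    # horizontal top surfaces of housing
    hs=(z>.15)&(z<.2)&(y>.16)&(y<.36)&(x>.67)&(x<.8)&(r>170)
    print(' housing',hs.sum(),cv2.minAreaRect((W[hs][:,:2]*1000).astype(np.float32)),np.percentile(W[hs][:,2],[5,50,95]))
    bl=(b>1.6*r)&(b>1.2*g)&(b>60)&(y<.15)&(y>.05)&(z>.025)&(z<.06)&(x>.5)&(x<.63)
    if bl.sum(): print(' handle',bl.sum(),np.percentile(W[bl],[2,50,98],axis=0).round(4).tolist())
E
```

```text
scene  sleeve 82 [[0.3848, 0.3279, 0.1549], [0.414, 0.3351, 0.1637], [0.4372, 0.3463, 0.1689]]
  slope [-0.05805072  0.35960965]
 housing 945 ((721.1173706054688, 261.83807373046875), (119.95439910888672, 88.6088638305664), 85.52243041992188) [0.15574776 0.16135252 0.16589008]
 handle 171 [[0.5258, 0.0933, 0.0292], [0.5716, 0.1067, 0.0409], [0.614, 0.1486, 0.0483]]
side  sleeve 143 [[0.3888, 0.3323, 0.1508], [0.4125, 0.3438, 0.1606], [0.437, 0.3509, 0.1645]]
  slope [-0.02441519  0.35316352]
 housing 768 ((719.9534912109375, 264.53765869140625), (120.05355072021484, 84.9308090209961), 87.37452697753906) [0.15394047 0.15870486 0.16204979]
 handle 54 [[0.5258, 0.0955, 0.0287], [0.531, 0.1148, 0.039], [0.5921, 0.1473, 0.0453]]
```

View pics/o2.png

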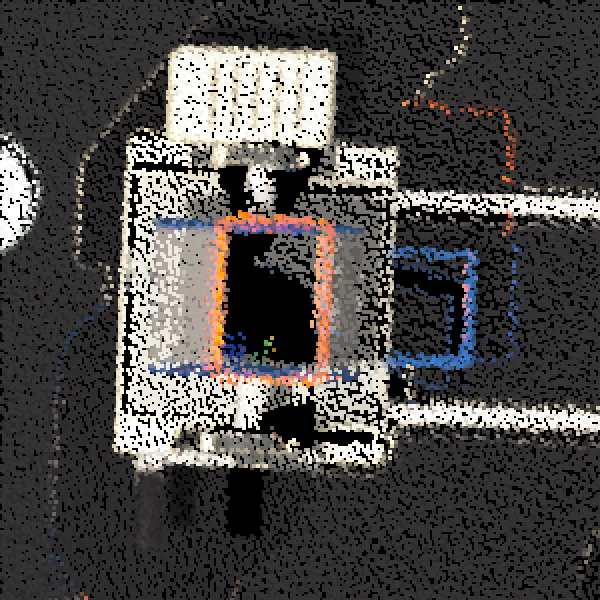

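View pics/scene2.png

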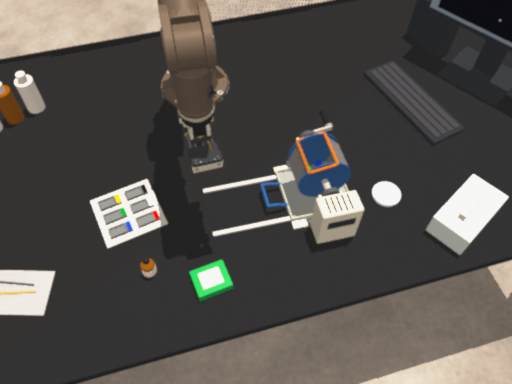

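move_arm:
  steps: "0 0.03 -0.012 -0.12 0; 0 0.06 -0.024 -0.24 0; 0 0.09 -0.036 -0.36 0; 0 0.12 -0.048 -0.48 0; 0 0.15 -0.06 -0.6 0; 0 0.18 -0.07 -0.72 0; 0 0.21 -0.08 -0.84 0; 0 0.24 -0.09 -0.96 0; 0 0.27 -0.1 -1.08 0; 0 0.3 -0.11 -1.2 0"

```text
clock: 4.63
position: [0.4514, 0.2252, 0.2668]
ee_rot: [-0.937, 1.361, 0.939]
force: [0.4, -0.5, 1.1]
width: 1.001
```

```bash
cat >> h.py <<'E'
def to(p,yaw=None):
    "tool shift needed to reach world TCP p"
    s=arm.observe();M=R.from_rotvec(s['ee_rot']).as_matrix();dp=np.asarray(p)-s['position']
    print('pos',s['position'].round(4),'z_ax',M[:,2].round(3),'x_ax',M[:,0].round(3),'shift tool',(M.T@dp).round(4),'J',s['joints'].round(2),'w',round(s['width'],3),'t',s['clock'],'F',s['force'].round(1))
    if yaw is not None:
        a=np.arctan2(M[1,2],M[0,2]);t=(a-yaw+np.pi/2)%np.pi-np.pi/2
        print('jaw yaw',a.round(4),'turn',t.round(4))
E
python3 -c "
from h import *
to([.407,.3395,.24],np.pi/2-.04)"
```

```text
pos [0.4514 0.2252 0.2668] z_ax [ 0.355  0.935 -0.001] x_ax [-0.002 -0.    -1.   ] shift tool [0.0268 0.0821 0.0911] J [-0.34  0.23 -0.28  1.78  0.07  1.15  0.57] w 1.001 t 4.6333 F [ 0.4 -0.5  1.1]
jaw yaw 1.2075 turn -0.3233
```

move_arm:
  steps: "0 0.02 0.024 -0.1 0; 0 0.04 0.047 -0.2 0; 0 0.062 0.07 -0.3 0; 0 0.082 0.091 -0.323 0; 0.027 0.082 0.091 -0.323 0; 0.027 0.082 0.091 -0.323 0"

```text
clock: 5.13
position: [0.4062, 0.3385, 0.2364]
ee_rot: [-1.178, 1.236, 1.18]
force: [-0.9, -1.8, -0.7]
width: 0.997
```

```bash
python3 -c "
from h import *
to([.407,.3395,.134],np.pi/2-.04)
d=grab('side','d3.png');grab('wrist','w3.png')"
```

```text
pos [0.4062 0.3385 0.2364] z_ax [ 0.042  0.999 -0.004] x_ax [-0.006 -0.003 -1.   ] shift tool [ 0.1024 -0.0013  0.0014] J [-0.49  0.31 -0.39  1.76  0.13  1.1   0.61] w 0.997 t 5.1333 F [-0.9 -1.8 -0.7]
jaw yaw 1.5283 turn -0.0025
```

View pics/w3.png

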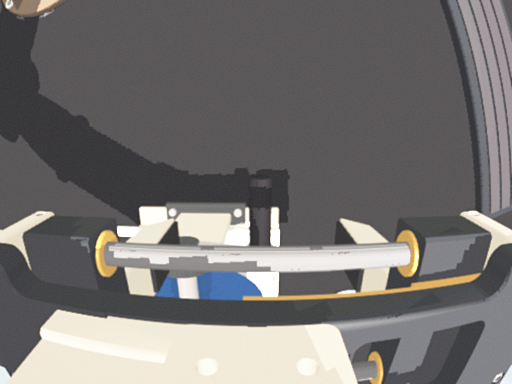

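move_arm:
  steps: "0.035 0 0 0 0; 0.07 0 0 0 0; 0.102 0 0.001 0 0; 0.102 0 0.001 0 120; 0.102 0 0.001 0 255; 0.102 0 0.001 0 255; 0.102 0 0.001 0 255; 0.102 0 0.001 0 255; 0.102 0 0.001 0 255; 0.102 0 0.001 0 255"
  squeeze: 35

```text
clock: 6.07
position: [0.4105, 0.3388, 0.1397]
ee_rot: [-1.174, 1.23, 1.173]
force: [-0.1, 0.6, 0.5]
width: 0.539
```

```bash
python3 -c "
from h import *
to([.407,.3395,.134],np.pi/2-.04)"
```

```text
pos [0.4105 0.3388 0.1397] z_ax [0.048 0.999 0.001] x_ax [ 0.001  0.001 -1.   ] shift tool [0.0057 0.0035 0.0005] J [-0.51  0.41 -0.37  1.88  0.19  0.88  0.55] w 0.539 t 6.0667 F [-0.1  0.6  0.5]
jaw yaw 1.5228 turn -0.008
```

move_arm:
  steps: "0.002 0 0 0 255; 0.002 0 0 0 255; 0.002 0 0 0 255; 0.002 0 0 0 255; 0.002 0 0 0 255; 0.002 0 0 0 255"

```text
clock: 6.57
position: [0.4101, 0.3391, 0.1367]
ee_rot: [-1.174, 1.231, 1.174]
force: [0.6, 2.7, -1.1]
width: 0.211
```

```bash
python3 -c "
from h import *
to([.407,.3395,.134],np.pi/2-.04)
grab('side','d4.png')"
```

```text
pos [0.4101 0.3391 0.1367] z_ax [0.047 0.999 0.001] x_ax [ 0.     0.001 -1.   ] shift tool [0.0027 0.0031 0.0003] J [-0.51  0.41 -0.37  1.89  0.19  0.88  0.55] w 0.211 t 6.5667 F [ 0.6  2.7 -1.1]
jaw yaw 1.5233 turn -0.0075
```

View pics/d4.png

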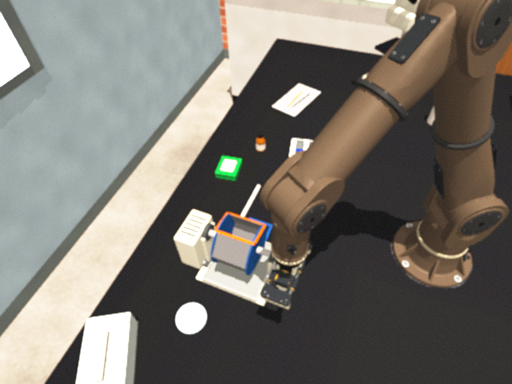

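move_arm:
  steps: "-0.0106 0 -0.0027 0 255; -0.0209 0 -0.007 0 255; -0.0305 0 -0.0128 0 255; -0.0392 0 -0.02 0 255; -0.0467 0 -0.0284 0 255; -0.0527 0 -0.0379 0 255; -0.0574 0 -0.0481 0 255; -0.0605 0 -0.059 0 255; -0.0619 0 -0.0701 0 255; -0.0619 0 -0.0701 0 255"

```text
clock: 7.45
position: [0.4068, 0.2651, 0.1982]
ee_rot: [-1.173, 1.235, 1.171]
force: [4.3, -4.0, -12.6]
width: 0.207
```

```bash
python3 -c "
from h import *
to([.407,.266,.196],np.pi/2-.04)
d=grab('scene','s5.png')
d=grab('side','d5.png')
"
```

```text
pos [0.4068 0.2651 0.1982] z_ax [ 0.05   0.999 -0.002] x_ax [-0.001 -0.002 -1.   ] shift tool [ 0.0022 -0.0002  0.0009] J [-0.38  0.27 -0.37  1.92  0.12  0.98  0.71] w 0.207 t 7.45 F [  4.3  -4.  -12.6]
jaw yaw 1.5203 turn -0.0105
```

View pics/s5.png

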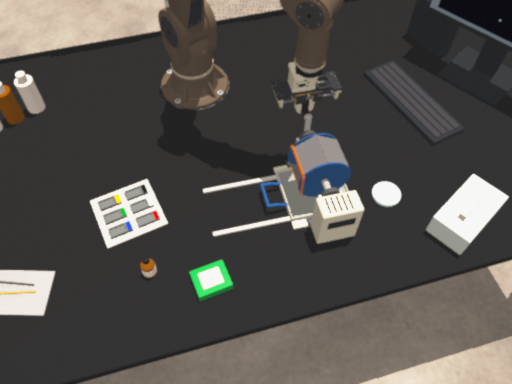

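move_arm:
  steps: "0.001 0 -0.0112 0 255; 0.0042 0 -0.0223 0 255; 0.0078 0 -0.033 0 255; 0.013 0 -0.043 0 255; 0.0195 0 -0.052 0 255; 0.0273 0 -0.0601 0 255; 0.0363 0 -0.0669 0 255; 0.0462 0 -0.0723 0 255; 0.0568 0 -0.076 0 255; 0.0678 0 -0.0783 0 255"

```text
clock: 8.38
position: [0.4036, 0.1911, 0.1319]
ee_rot: [-1.174, 1.228, 1.173]
force: [-0.2, 4.5, 4.8]
width: 0.206
```

move_arm:
  steps: "0.005 0 -0.0004 0 255; 0.0092 0 -0.0005 0 255; 0.0092 0 -0.0005 0 255; 0.0092 0 -0.0005 0 255; 0.0092 0 -0.0005 0 255"

```text
clock: 8.8
position: [0.4036, 0.1904, 0.122]
ee_rot: [-1.174, 1.23, 1.174]
force: [4.3, 4.7, -4.5]
width: 0.206
```

```bash
python3 -c "
from h import *
to([.405,.1906,.121],np.pi/2-.04)
d=grab('scene','s6.png')
d=grab('side','d6.png')
"
```

```text
pos [0.4036 0.1904 0.122 ] z_ax [0.047 0.999 0.001] x_ax [ 0.001  0.001 -1.   ] shift tool [ 0.001  -0.0014  0.0002] J [-0.28  0.3  -0.34  2.1   0.14  0.76  0.81] w 0.206 t 8.8 F [ 4.3  4.7 -4.5]
jaw yaw 1.5233 turn -0.0075
```

View pics/s6.png

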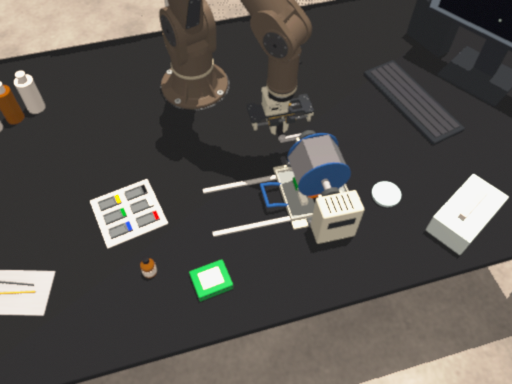

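View pics/d6.png

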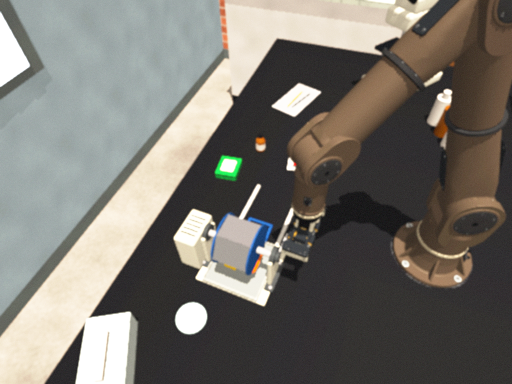

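```bash
python3 -c "
from h import *
a=cv2.imread('pics/s6.png')[140:240,250:360];b=cv2.imread('pics/d6.png')[200:310,190:290]
cv2.imwrite('pics/z6.png',np.hstack([cv2.resize(a,(400,400),interpolation=2),cv2.resize(b,(400,400),interpolation=2)]))
"
```

```text
(no output)
```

View pics/z6.png

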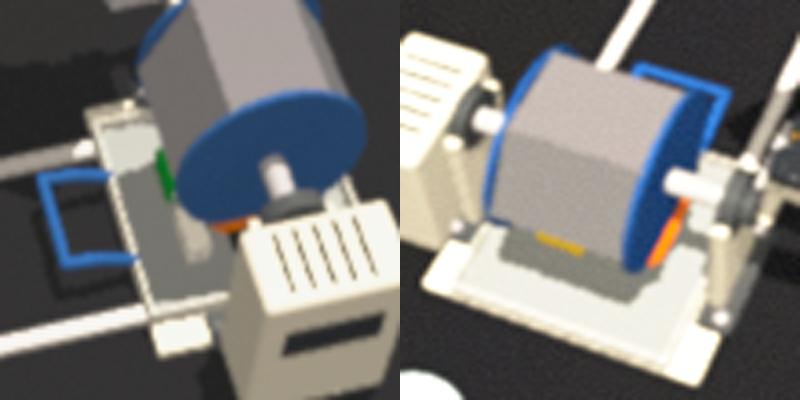

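move_arm:
  steps: "0.0118 0 0.0009 0 255; 0.0118 0 0.0009 0 255; -0.0120 0 0.0012 0 255; -0.012 0 0.0012 0 255; 0.008 0 0 0 255; 0 0 0 0 255; 0 0 0 0 255; 0 0 0 0 255; 0 0 0 0 255; 0 0 0 0 255"

```text
clock: 9.73
position: [0.4035, 0.1904, 0.1217]
ee_rot: [-1.174, 1.23, 1.174]
force: [2.2, 3.9, -0.7]
width: 0.211
```

```bash
python3 -c "
from h import *
to([.405,.1906,.121],np.pi/2-.04)
grab('scene','s7.png');grab('side','d7.png')
a=cv2.imread('pics/s7.png')[140:240,250:360];b=cv2.imread('pics/d7.png')[200:310,190:290]
cv2.imwrite('pics/z7.png',np.hstack([cv2.resize(a,(400,400),interpolation=2),cv2.resize(b,(400,400),interpolation=2)]))
"
```

```text
pos [0.4035 0.1904 0.1217] z_ax [0.048 0.999 0.001] x_ax [ 0.001  0.001 -1.   ] shift tool [ 0.0007 -0.0015  0.0003] J [-0.28  0.3  -0.34  2.1   0.14  0.76  0.81] w 0.211 t 9.7333 F [ 2.2  3.9 -0.7]
jaw yaw 1.5229 turn -0.0079
```

View pics/z7.png

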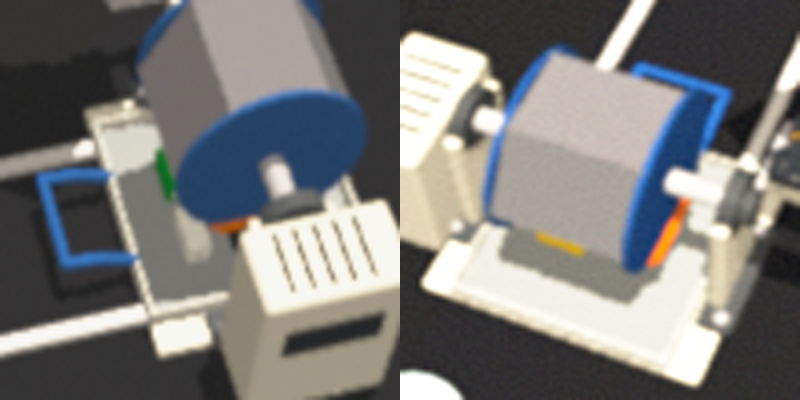

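move_arm:
  steps: "-0.0119 0 0.001 0 255; -0.0236 0 0.0038 0 255; -0.0346 0 0.0085 0 255; -0.0448 0 0.0148 0 255; -0.0538 0 0.0227 0 255; -0.0614 0 0.032 0 255; -0.0675 0 0.0423 0 255; -0.0718 0 0.0535 0 255; -0.0744 0 0.0652 0 255; -0.075 0 0.0772 0 255"

```text
clock: 10.67
position: [0.4067, 0.2659, 0.1973]
ee_rot: [-1.174, 1.234, 1.171]
force: [-0.4, -4.6, 8.7]
width: 0.206
```

move_arm:
  steps: "0.0013 0 0.0119 0 255; 0.0045 0 0.0235 0 255; 0.0095 0 0.0344 0 255; 0.0162 0 0.0443 0 255; 0.0243 0 0.0531 0 255; 0.0338 0 0.0605 0 255; 0.0443 0 0.0663 0 255; 0.0556 0 0.0703 0 255; 0.0674 0 0.0724 0 255; 0.075 0 0.0728 0 255"

```text
clock: 11.5
position: [0.41, 0.3403, 0.1211]
ee_rot: [-1.174, 1.231, 1.174]
force: [0.7, 0.2, 5.7]
width: 0.207
```

move_arm:
  steps: "0 0 0 0 255; 0 0 0 0 255"

```text
clock: 11.67
position: [0.4099, 0.3402, 0.1212]
ee_rot: [-1.174, 1.231, 1.175]
force: [1.7, 4.0, -4.7]
width: 0.208
```

```bash
python3 -c "
from h import *
to([.407,.3405,.121],np.pi/2-.04)
grab('scene','s8.png');grab('side','d8.png')
a=cv2.imread('pics/s8.png')[120:240,250:360];b=cv2.imread('pics/d8.png')[190:310,190:300]
cv2.imwrite('pics/z8.png',np.hstack([cv2.resize(a,(400,400),interpolation=2),cv2.resize(b,(400,400),interpolation=2)]))
"
```

```text
pos [0.4099 0.3402 0.1212] z_ax [0.047 0.999 0.   ] x_ax [-0.001  0.    -1.   ] shift tool [0.0002 0.003  0.0001] J [-0.52  0.43 -0.36  1.9   0.2   0.84  0.54] w 0.208 t 11.6667 F [ 1.7  4.  -4.7]
jaw yaw 1.5234 turn -0.0074
```

View pics/z8.png

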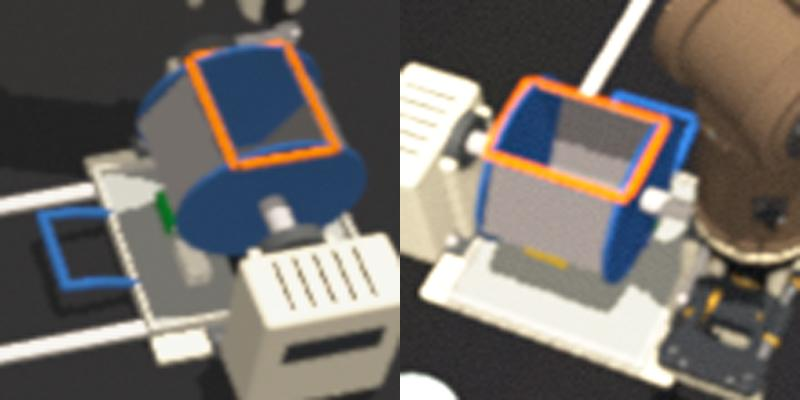

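move_arm:
  steps: "0 0 0 0 60; 0 0 0 0 60; 0 0 0 0 60; 0 0 0 0 60; 0 0 0 0 60; -0.04 0 0 0 60; -0.08 0 0 0 60; -0.12 0 0 0 60; -0.15 0 0 0 60"

```text
clock: 12.52
position: [0.4102, 0.3399, 0.275]
ee_rot: [-1.174, 1.229, 1.174]
force: [0.6, 1.7, 0.8]
width: 0.754
```

```bash
python3 -c "
from h import *
to([.571,.122,.27],-.04)
d=grab('side','d9.png')
"
```

```text
pos [0.4102 0.3399 0.275 ] z_ax [0.048 0.999 0.002] x_ax [ 0.002  0.001 -1.   ] shift tool [ 0.0049 -0.171  -0.21  ] J [-0.48  0.28 -0.39  1.7   0.11  1.18  0.62] w 0.754 t 12.5167 F [0.6 1.7 0.8]
jaw yaw 1.5231 turn 1.5631
```

View pics/d9.png

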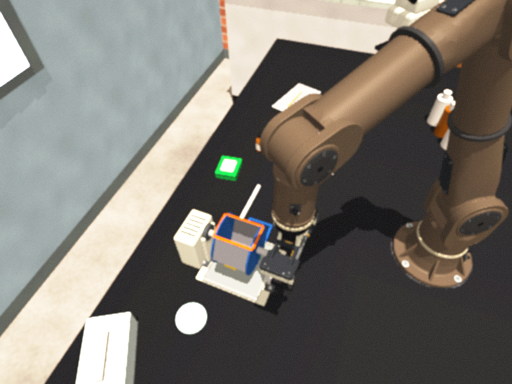

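move_arm:
  steps: "0 0 -0.025 -0.12 255; 0 0 -0.05 -0.24 255; 0 0 -0.08 -0.36 255; 0 -0.01 -0.105 -0.48 255; 0 -0.03 -0.13 -0.6 255; 0 -0.055 -0.155 -0.72 255; 0 -0.08 -0.18 -0.84 255; 0 -0.11 -0.2 -0.96 255; 0 -0.14 -0.21 -1.08 255; 0 -0.171 -0.21 -1.2 255"
  squeeze: 20

```text
clock: 13.4
position: [0.5722, 0.1175, 0.2717]
ee_rot: [-1.993, 0.424, 1.992]
force: [-0.2, 0.5, -0.1]
width: 0.091
```

```bash
python3 -c "
from h import *
to([.571,.122,.2],-.04)
d=grab('scene','s10.png')
"
```

```text
pos [0.5722 0.1175 0.2717] z_ax [-0.914  0.405 -0.001] x_ax [ 0.    -0.002 -1.   ] shift tool [ 0.0716 -0.0038  0.003 ] J [ 0.01  0.37 -0.42  1.58  0.16  1.22  2.28] w 0.091 t 13.4 F [-0.2  0.5 -0.1]
jaw yaw 2.7244 turn -0.3772
```

View pics/s10.png

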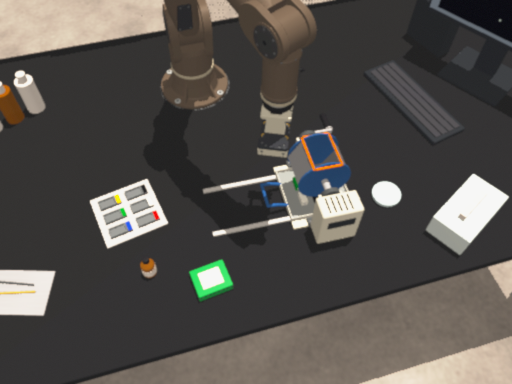

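move_arm:
  steps: "0.04 -0.004 0.003 -0.12 255; 0.08 -0.004 0.003 -0.24 255; 0.12 -0.004 0.003 -0.25 255; 0.16 -0.004 0.003 -0.25 255; 0.2 -0.004 0.003 -0.25 255; 0.225 -0.004 0.003 -0.25 255; 0.243 -0.004 0.003 -0.25 255; 0.243 -0.004 0.003 -0.25 255"

```text
clock: 14.12
position: [0.5669, 0.1256, 0.0246]
ee_rot: [-2.127, 0.183, 2.142]
force: [-0.8, -0.7, 0.6]
width: 0.006
```

```bash
python3 -c "
from h import *
to([.571,-.07,.028],-.04)
d=grab('scene','s11.png')
d=grab('side','d11.png')
a=cv2.imread('pics/s11.png')[120:240,230:340];b=cv2.imread('pics/d11.png')[160:280,200:310]
cv2.imwrite('pics/z8.png',np.hstack([cv2.resize(a,(400,400),interpolation=2),cv2.resize(b,(400,400),interpolation=2)]))
"
```

```text
pos [0.5669 0.1256 0.0246] z_ax [-0.986  0.168  0.006] x_ax [-0.007 -0.002 -1.   ] shift tool [-0.003   0.1921 -0.0369] J [-0.04  0.64 -0.39  1.85  0.35  0.73  2.35] w 0.006 t 14.1167 F [-0.8 -0.7  0.6]
jaw yaw 2.973 turn -0.1286
```

View pics/z8.png

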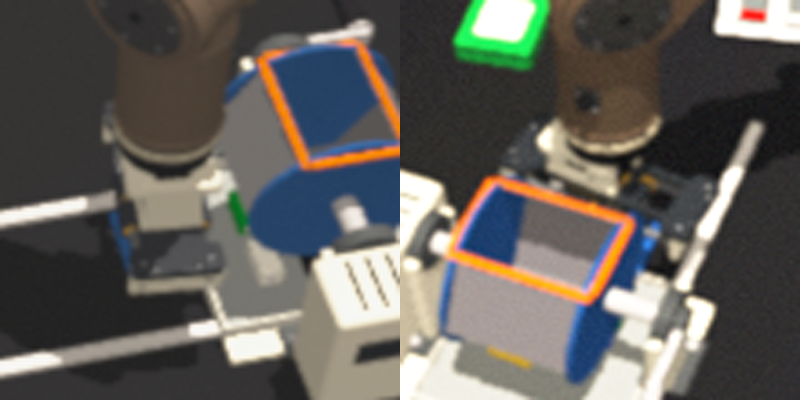

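move_arm:
  steps: "-0.003 0.008 -0.001 0 255; -0.003 0.018 -0.002 0 255; -0.003 0.032 -0.004 0 255; -0.003 0.05 -0.006 0 255; -0.003 0.07 -0.009 0 255; -0.003 0.09 -0.012 0 255; -0.003 0.11 -0.014 0 255; -0.003 0.13 -0.017 0 255; -0.003 0.15 -0.019 0 255; -0.003 0.168 -0.022 0 255"

```text
clock: 15.05
position: [0.5635, -0.0456, 0.0329]
ee_rot: [-2.135, 0.183, 2.13]
force: [-0.7, 3.1, 2.2]
width: 0.006
```

move_arm:
  steps: "0 0.015 -0.002 0 255; 0 0.028 -0.004 0 255; 0 0.038 -0.005 0 255; 0 0.045 -0.006 0 255; 0 0.047 -0.006 0 255; 0 0.03 -0.004 0 255; -0.04 0.03 -0.004 0 255"

```text
clock: 15.63
position: [0.5579, -0.0704, 0.0665]
ee_rot: [-2.123, 0.176, 2.145]
force: [-0.2, 0.7, 0.0]
width: 0.003
```

```bash
python3 -c "
from h import *
to([.571,-.07,.028],-.04)
d=grab('scene','s12.png')
d=grab('side','d12.png')
"
```

```text
pos [ 0.5579 -0.0704  0.0665] z_ax [-0.986  0.166  0.01 ] x_ax [-0.01   0.003 -1.   ] shift tool [ 0.0383 -0.0025 -0.0132] J [ 0.38  0.58 -0.49  1.86  0.36  0.81  2.68] w 0.003 t 15.6333 F [-0.2  0.7  0. ]
jaw yaw 2.9752 turn -0.1264
```

View pics/s12.png

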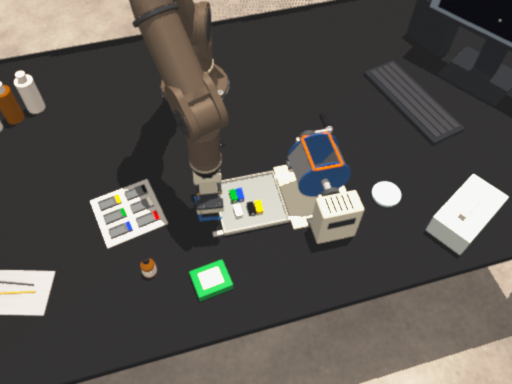

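View pics/d12.png

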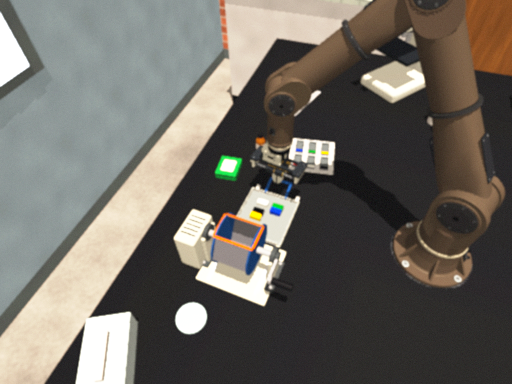

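move_arm:
  steps: "-0.04 0 0 0.12 0; -0.08 0 0 0.24 0; -0.12 0 0 0.36 0; -0.16 0 0 0.48 0; -0.18 0.02 0 0.6 0; -0.18 0.04 0 0.72 0; -0.18 0.06 0 0.84 0; -0.18 0.08 0 0.96 0; -0.18 0.1 0 1.08 0; -0.18 0.12 0 1.2 0"

```text
clock: 16.57
position: [0.5415, -0.1921, 0.2518]
ee_rot: [-1.353, 1.11, 1.352]
force: [-0.7, -0.3, 0.1]
width: 0.681
```

```bash
python3 - <<'E'
from h import *
to([.571,-.07,.25],-.04)
D={n:grab(n,n+'13.png') for n in ['scene','side','wrist']}
H,C=ortho([D['side'],D['scene']],0.42,0.7,-0.02,0.20,0.001)
C=cv2.resize(C[::-1,::-1],None,fx=2,fy=2,interpolation=0);cv2.imwrite('pics/o13.png',C)
# per-cam zoom crops
a=D['scene']['img'][165:240,200:300];b=D['side']['img'][175:255,225:310]
cv2.imwrite('pics/z13.png',np.hstack([cv2.resize(a,(400,300),interpolation=2),cv2.resize(b,(400,300),interpolation=2)]))
E
```

```text
pos [ 0.5415 -0.1921  0.2518] z_ax [-0.195  0.981 -0.   ] x_ax [-0. -0. -1.] shift tool [ 0.0017 -0.0528  0.114 ] J [ 0.43  0.35 -0.24  1.65  0.09  1.16  1.93] w 0.681 t 16.5667 F [-0.7 -0.3  0.1]
jaw yaw 1.7674 turn -1.3342
```

View pics/o13.png

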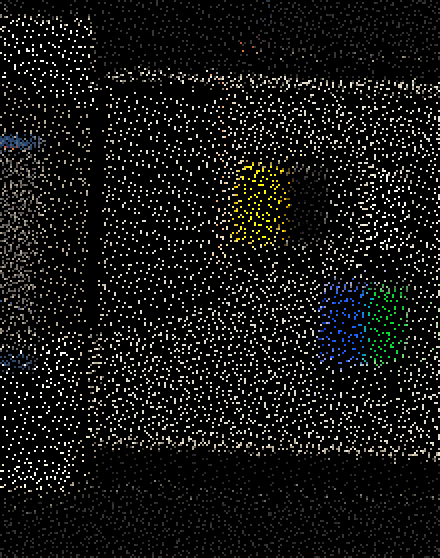

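View pics/z13.png

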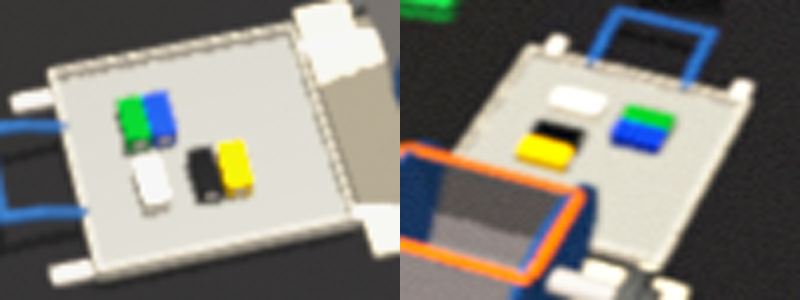

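View pics/wrist13.png

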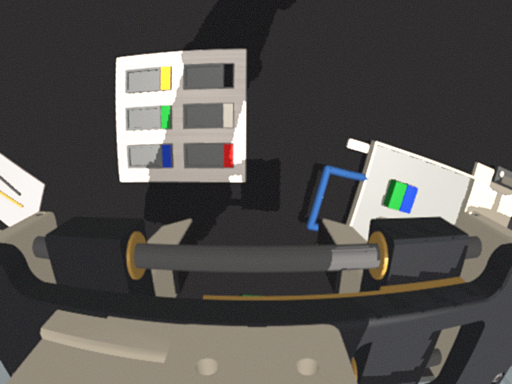

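```bash
python3 - <<'E'
from h import *
D={n:grab(n) for n in ['scene','side','wrist']};D['wrist']['fish']=1
for n,d in D.items():
    W=cloud(d);x,y,z=W[...,0],W[...,1],W[...,2]
    hsv=cv2.cvtColor(d['img'],cv2.COLOR_BGR2HSV);v=hsv[...,2].astype(int);s=hsv[...,1].astype(int)
    reg=(y<-.19)&(y>-.45)&(x>.35)&(x<.63)&(z<.06)
    pl=reg&(v>150)&(s<60)
    pts=W[pl];print(n,len(pts),'z',np.percentile(pts[:,2],[10,50,90]).round(4))
    rc=cv2.minAreaRect((pts[:,:2]*1000).astype(np.float32));print('  rect',np.round(rc[0],1),np.round(rc[1],1),round(rc[2],2))
    for nm,lo,hi in [('red',170,188),('yellow',22,35),('green',45,80),('blue',105,130)]:
        h=hsv[...,0].astype(int);hh=np.where(h<10,h+180,h)
        m=reg&(hh>=lo)&(hh<=hi)&(s>150)&(v>70)
        P=W[m]
        if len(P)>4: print('  ',nm,len(P),np.median(P,0).round(4),((P[:,:2].min(0)+P[:,:2].max(0))/2).round(4))
E
```

```text
scene 2057 z [0.0043 0.0087 0.0162]
  rect [ 489.3 -316.7] [192.8 193. ] 10.55
   red 24 [ 0.5328 -0.2366  0.0172] [ 0.5334 -0.2365]
   yellow 33 [ 0.443  -0.3405  0.016 ] [ 0.4428 -0.3405]
   green 23 [ 0.4995 -0.3297  0.0165] [ 0.4947 -0.3299]
   blue 26 [ 0.5475 -0.3208  0.0168] [ 0.5493 -0.3203]
side 964 z [0.0013 0.0055 0.0123]
  rect [ 491.4 -323.6] [189.6 211.5] 11.11
   red 17 [ 0.5299 -0.2398  0.0135] [ 0.5307 -0.2403]
   yellow 18 [ 0.4429 -0.3435  0.0126] [ 0.4419 -0.3406]
   green 11 [ 0.4917 -0.3286  0.015 ] [ 0.4935 -0.3325]
   blue 9 [ 0.5487 -0.3223  0.014 ] [ 0.5471 -0.3214]
wrist 11900 z [0.0047 0.0061 0.012 ]
  rect [ 492.2 -318.8] [189.1 194.2] 10.45
   red 207 [ 0.5324 -0.2366  0.0147] [ 0.5324 -0.2365]
   yellow 206 [ 0.4423 -0.3403  0.0147] [ 0.442 -0.34 ]
   green 177 [ 0.4947 -0.3311  0.0147] [ 0.4947 -0.3313]
   blue 173 [ 0.5477 -0.3214  0.0147] [ 0.5475 -0.3212]
```

```bash
python3 - <<'E'
from h import *
d=grab('wrist');d['fish']=1
W=cloud(d)
# rack frame: ex along slot x ~ +y
a=np.radians(90+10.45);ex=np.array([np.cos(a),np.sin(a)]);ey=np.array([-ex[1],ex[0]])
C0=np.array([.4922,-.3188])
q=W[...,:2]-C0;u=q@ex;v=q@ey
res=.0006;n=360
ok=np.isfinite(u)&(abs(u)<.105)&(abs(v)<.105)&(W[...,2]<.05)
img=np.zeros((n,n,3),np.uint8);Z=np.full((n,n),np.nan)
from scipy.interpolate import griddata
gu,gv=np.meshgrid((np.arange(n)-n/2)*res,(np.arange(n)-n/2)*res)
P=np.c_[u[ok],v[ok]]
img=griddata(P,d['img'][ok].astype(float),(gu,gv),'nearest').astype(np.uint8)
Z=griddata(P,W[...,2][ok],(gu,gv),'nearest')
zz=cv2.applyColorMap(np.clip(Z/.02*255,0,255).astype(np.uint8),cv2.COLORMAP_JET)
cv2.imwrite('pics/rack.png',np.hstack([img,zz]))
np.savez('rack.npz',img=img,Z=Z)
E
```

```text
(no output)
```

View pics/rack.png

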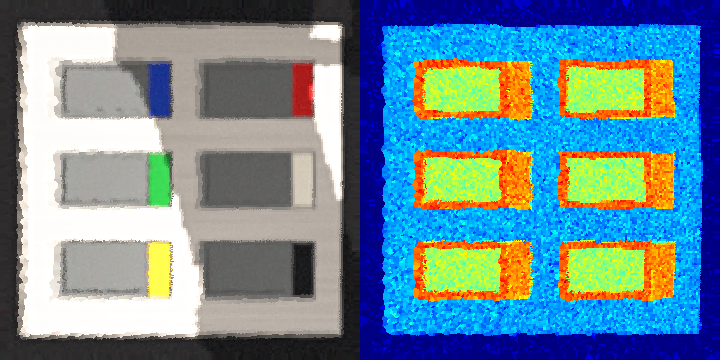

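```bash
python3 - <<'E'
from h import *
D=np.load('rack.npz');Z=D['Z'];n=360;res=.0006
Zm=cv2.medianBlur((Z*5000).clip(0,255).astype(np.uint8),5)/5000
m=((Zm>.009)&(Zm<.0137)).astype(np.uint8)
m=cv2.morphologyEx(m,cv2.MORPH_OPEN,np.ones((7,7)))
k,l,st,c=cv2.connectedComponentsWithStats(m)
a=np.radians(90+10.45);ex=np.array([np.cos(a),np.sin(a)]);ey=np.array([-ex[1],ex[0]]);C0=np.array([.4922,-.3188])
for i in range(1,k):
    if st[i,4]>2000:
        ys,xs=np.where(l==i);rc=cv2.minAreaRect(np.c_[xs,ys].astype(np.float32))
        cu=(c[i]-n/2)*res
        print(c[i].round(1),'world',(C0+cu[0]*ex+cu[1]*ey).round(4),'size',np.round(np.array(rc[1])*res*1000,1),round(rc[2],2),'floor z',np.median(Z[l==i]).round(4))
E
```

```text
[101.7  89.2] world [ 0.5543 -0.3551] size [26.4 45. ] 90.0 floor z 0.0108
[244.1  89.3] world [ 0.5387 -0.2711] size [27.  45.6] 90.0 floor z 0.0108
[101.5 179.2] world [ 0.5012 -0.365 ] size [46. 26.] 1.33 floor z 0.0108
[245.9 179.4] world [ 0.4854 -0.2799] size [26.4 46.8] 90.0 floor z 0.0108
[101.7 269.5] world [ 0.4479 -0.3748] size [25.8 45. ] 90.0 floor z 0.0108
[245.3 269.7] world [ 0.4322 -0.29  ] size [26.4 45. ] 90.0 floor z 0.0107
```

move_arm:
  steps: "0 0 0.02 0.12 0; 0 0 0.04 0.24 0; 0 -0.01 0.06 0.36 0; 0 -0.02 0.08 0.48 0; 0 -0.03 0.1 0.6 0; 0 -0.04 0.12 0.72 0; 0 -0.05 0.14 0.84 0; 0 -0.05 0.155 0.96 0; 0 -0.05 0.155 1.08 0; 0 -0.05 0.155 1.2 0"

```text
clock: 17.75
position: [0.5598, -0.0266, 0.2516]
ee_rot: [-0.448, 1.524, 0.449]
force: [0.0, -1.1, 0.0]
width: 1.002
```

move_arm:
  steps: "0 0 0 0.12 0; 0 0 0 0.24 0; 0 0 0 0.36 0; 0 0 0 0.48 0; 0 0 0 0.57 0; 0 0 0 0.57 0"

```text
clock: 18.25
position: [0.5599, -0.0282, 0.2516]
ee_rot: [-0.001, 1.571, 0.001]
force: [-0.4, -0.1, -0.5]
width: 1.003
```

```bash
python3 - <<'E'
from h import *
to([.56,-.03,.25],0)
d=grab('wrist','w14.png')
E
```

```text
pos [ 0.5599 -0.0282  0.2516] z_ax [1.    0.001 0.   ] x_ax [ 0.  0. -1.] shift tool [ 0.0016 -0.0018  0.0001] J [-0.06  0.31  0.02  1.7  -0.01  1.13 -0.04] w 1.003 t 18.25 F [-0.4 -0.1 -0.5]
jaw yaw 0.0014 turn 0.0014
```

View pics/w14.png

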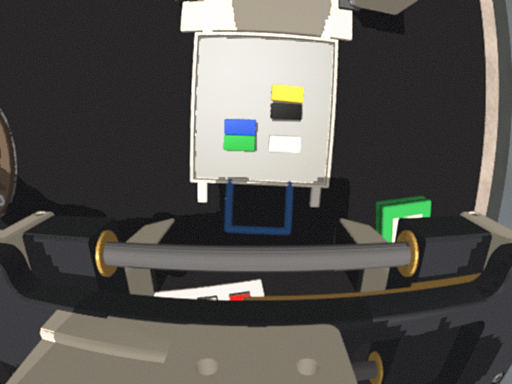

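```bash
cat >> h.py <<'E'
SLOT=dict(blue=(.5543,-.3551),red=(.5387,-.2711),green=(.5012,-.365),white=(.4854,-.2799),yellow=(.4479,-.3748),black=(.4322,-.29))
def coupons(d,zlo=.027,zhi=.045,x=(.46,.67),y=(-.04,.18)):
    d['fish']=1
    W=cloud(d);X,Y,Z=W[...,0],W[...,1],W[...,2]
    hsv=cv2.cvtColor(d['img'],cv2.COLOR_BGR2HSV).astype(int);h,s,v=hsv[...,0],hsv[...,1],hsv[...,2];hh=np.where(h<10,h+180,h)
    reg=(X>x[0])&(X<x[1])&(Y>y[0])&(Y<y[1])&(Z>zlo)&(Z<zhi)
    cl=dict(red=(hh>=168)&(s>120)&(v>60),yellow=(h>=20)&(h<=36)&(s>120),green=(h>=45)&(h<=85)&(s>120),blue=(h>=100)&(h<=130)&(s>120),white=(s<70)&(v>130),black=(v<60)&(s<200))
    out={}
    for n,m in cl.items():
        mm=cv2.morphologyEx((reg&m).astype(np.uint8),cv2.MORPH_OPEN,np.ones((3,3)))
        k,l,st,c=cv2.connectedComponentsWithStats(mm)
        for i in range(1,k):
            if st[i,4]<80: continue
            P=W[l==i];rc=cv2.minAreaRect((P[:,:2]*1000).astype(np.float32))
            (a,b)=rc[1];ang=rc[2] if a>b else rc[2]+90
            ang=(ang+90)%180-90
            print(n,st[i,4],'c',np.round(rc[0],1),'size',np.round(sorted(rc[1]),1),'yaw deg',round(ang,1),'ztop',np.median(P[:,2]).round(4),'mean',P[:,:2].mean(0).round(4))
E
python3 - <<'E'
from h import *
d=grab('wrist');coupons(d)
E
```

```text
yellow 471 c [598.4  70. ] size [19.3 39.2] yaw deg -4.3 ztop 0.0336 mean [0.598  0.0701]
green 454 c [537.2   6.7] size [19.2 38.3] yaw deg -0.6 ztop 0.0336 mean [0.5379 0.0072]
blue 466 c [538.4  27.1] size [19.  38.1] yaw deg -0.3 ztop 0.0336 mean [0.5385 0.0271]
white 485 c [595.1   5.9] size [19.3 39.8] yaw deg 0.6 ztop 0.0337 mean [0.5948 0.0059]
black 225 c [598.8  46.5] size [18.  30.4] yaw deg 0.1 ztop 0.0338 mean [0.6027 0.0446]
```

move_arm:
  steps: "0 0.034 0.013 0.05 100; 0 0.068 0.026 0.05 100; 0 0.101 0.038 0.05 100; 0.04 0.101 0.038 0.05 100; 0.08 0.101 0.038 0.05 100; 0.12 0.101 0.038 0.05 100; 0.15 0.101 0.038 0.05 100; 0.15 0.101 0.038 0.05 100; 0.15 0.101 0.038 0.05 100; 0.15 0.101 0.038 0.05 100"

```text
clock: 19.18
position: [0.5989, 0.072, 0.1036]
ee_rot: [0.036, 1.568, -0.035]
force: [-0.4, -0.9, 1.0]
width: 0.606
```

```bash
python3 - <<'E'
from h import *
to([.598,.073,.021],-.05)
d=grab('wrist','w15.png')
E
```

```text
pos [0.5989 0.072  0.1036] z_ax [ 0.999 -0.046  0.002] x_ax [ 0.002  0.001 -1.   ] shift tool [ 0.0826  0.0009 -0.0012] J [-0.2   0.52 -0.01  1.77  0.01  0.85 -0.26] w 0.606 t 19.1833 F [-0.4 -0.9  1. ]
jaw yaw -0.0456 turn 0.0044
```

View pics/w15.png

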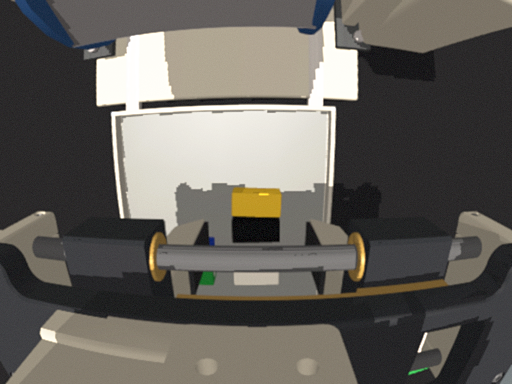

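move_arm:
  steps: "0.03 0.001 -0.001 0 100; 0.06 0.001 -0.001 0 100; 0.0825 0.001 -0.001 0 100; 0.0825 0.001 -0.001 0 100; 0.0825 0.001 -0.001 0 200; 0.0825 0.001 -0.001 0 200; 0.0825 0.001 -0.001 0 200; 0.0825 0.001 -0.001 0 200; 0.0825 0.001 -0.001 0 200"
  squeeze: 30

```text
clock: 19.98
position: [0.5986, 0.073, 0.0216]
ee_rot: [0.038, 1.566, -0.036]
force: [-0.8, 0.7, 8.5]
width: 0.43
```

```bash
python3 - <<'E'
from h import *
to([.598,.073,.021],-.05)
d=grab('wrist','w16.png')
E
```

```text
pos [0.5986 0.073  0.0216] z_ax [ 0.999 -0.047  0.004] x_ax [ 0.004  0.001 -1.   ] shift tool [ 0.0006 -0.0001 -0.0006] J [-0.2   0.63 -0.01  1.83  0.01  0.68 -0.27] w 0.43 t 19.9833 F [-0.8  0.7  8.5]
jaw yaw -0.0471 turn 0.0029
```

View pics/w16.png

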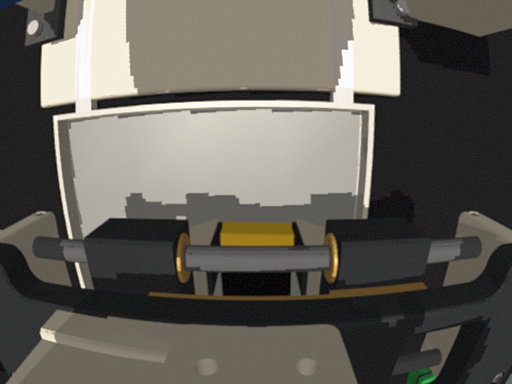

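move_arm:
  steps: "-0.03 0 0 0 200; -0.06 0 0 0 200; -0.09 -0.01 0 0 200; -0.1 -0.04 -0.01 0.1 200; -0.1 -0.075 -0.02 0.2 200; -0.1 -0.11 -0.03 0.32 200; -0.1 -0.145 -0.04 0.44 200; -0.1 -0.18 -0.05 0.56 200; -0.1 -0.215 -0.06 0.68 200; -0.1 -0.25 -0.07 0.8 200"

```text
clock: 20.87
position: [0.5148, -0.1752, 0.1206]
ee_rot: [0.667, 1.464, -0.665]
force: [-0.3, -0.0, -0.6]
width: 0.433
```

```bash
python3 - <<'E'
from h import *
to([.4508,-.3743,.12],-1.388)
E
```

```text
pos [ 0.5148 -0.1752  0.1206] z_ax [ 0.658 -0.753  0.002] x_ax [ 0.002 -0.    -1.   ] shift tool [ 0.0005 -0.1792  0.1078] J [ 0.06  0.42  0.22  1.91 -0.13  0.82 -0.5 ] w 0.433 t 20.8667 F [-0.3 -0.  -0.6]
jaw yaw -0.8527 turn 0.5353
```

move_arm:
  steps: "0 -0.03 0.018 0.1 200; 0 -0.06 0.036 0.2 200; 0 -0.09 0.054 0.3 200; 0 -0.12 0.072 0.4 200; 0 -0.15 0.09 0.5 200; 0 -0.179 0.108 0.535 200; 0 -0.179 0.108 0.535 200; 0.04 -0.179 0.108 0.535 200; 0.07 -0.179 0.108 0.535 200; 0.07 -0.179 0.108 0.535 200"

```text
clock: 21.7
position: [0.4501, -0.3707, 0.0453]
ee_rot: [1.07, 1.3, -1.07]
force: [-1.9, 0.4, -0.7]
width: 0.428
```

```bash
python3 - <<'E'
from h import *
to([.4508,-.3743,.02],-1.388)
grab('wrist','w17.png');grab('side','d17.png')
E
```

```text
pos [ 0.4501 -0.3707  0.0453] z_ax [ 0.188 -0.982 -0.005] x_ax [-0.005  0.004 -1.   ] shift tool [0.0253 0.0001 0.0038] J [ 0.36  0.59  0.34  1.87 -0.28  0.73 -0.52] w 0.428 t 21.7 F [-1.9  0.4 -0.7]
jaw yaw -1.3815 turn 0.0065
```

View pics/w17.png

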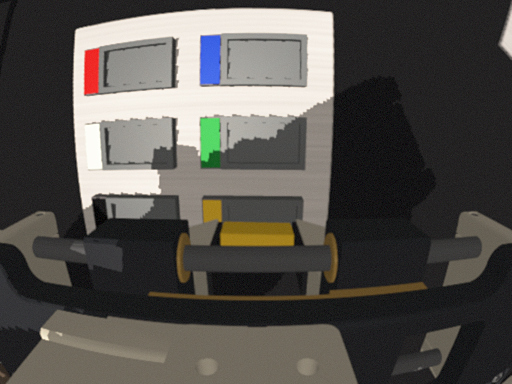

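```bash
cat >> h.py <<'E'
def inhand(d,color,slot):
    "coupon colour points near the hand, in slot frame (x along slot long axis, y across)"
    d['fish']=1;W=cloud(d);hsv=cv2.cvtColor(d['img'],cv2.COLOR_BGR2HSV).astype(int);h,s,v=hsv[...,0],hsv[...,1],hsv[...,2];hh=np.where(h<10,h+180,h)
    m=dict(red=(hh>=168)&(s>120),yellow=(h>=18)&(h<=36)&(s>120),green=(h>=45)&(h<=85)&(s>120),blue=(h>=100)&(h<=130)&(s>120),white=(s<70)&(v>90),black=(v<60))[color]
    st=arm.observe();p=st['position']
    m=m&(np.hypot(W[...,0]-p[0],W[...,1]-p[1])<.035)&(W[...,2]>p[2]-.02)&(W[...,2]<p[2]+.03)
    P=W[m];a=np.radians(100.45);ex=np.array([np.cos(a),np.sin(a)]);ey=np.array([-ex[1],ex[0]])
    q=P[:,:2]-np.array(SLOT[slot]);u=q@ex;w=q@ey
    print('n',len(P),'along',np.percentile(u,[1,99]).round(4),'across',np.percentile(w,[1,99]).round(4),'z',np.percentile(P[:,2],[2,50,98]).round(4))
    tq=p[:2]-np.array(SLOT[slot]);print('tcp rel slot along/across',(tq@ex).round(4),(tq@ey).round(4))
E
python3 - <<'E'
from h import *
d=grab('wrist');inhand(d,'yellow','yellow')
E
```

```text
n 1656 along [-0.0181  0.0214] across [-0.0121 -0.0055] z [0.0438 0.0603 0.0628]
tcp rel slot along/across 0.0003 -0.0054
```

```bash
python3 - <<'E'
from h import *
to([.4508,-.3743,.02],-1.388)
d=grab('wrist');inhand(d,'yellow','yellow')
to([.4508,-.3743,.02],-1.388)
E
```

```text
pos [ 0.4531 -0.3735  0.0508] z_ax [ 0.188 -0.982  0.001] x_ax [ 0.001 -0.001 -1.   ] shift tool [ 0.0308 -0.0025  0.0003] J [ 0.36  0.59  0.34  1.87 -0.28  0.73 -0.52] w 0.429 t 21.85 F [-0.1 -0.4 -0.6]
jaw yaw -1.3817 turn 0.0063
n 1664 along [-0.019   0.0206] across [-0.0128 -0.0061] z [0.045  0.0615 0.0638]
tcp rel slot along/across -0.0001 -0.0057
pos [ 0.4536 -0.3739  0.0513] z_ax [ 0.188 -0.982  0.002] x_ax [ 0.002 -0.002 -1.   ] shift tool [ 0.0313 -0.0029 -0.0002] J [ 0.36  0.59  0.34  1.87 -0.28  0.73 -0.52] w 0.43 t 21.9 F [-0.9 -0.9  0.4]
jaw yaw -1.3817 turn 0.0063
```

move_arm:
  steps: "0.012 -0.0028 0 0.006 200; 0.022 -0.0028 0 0.006 200; 0.03 -0.0028 0 0.006 200; 0.03 -0.0028 0 0.006 200; 0.03 -0.0028 0 0.006 200; 0.03 -0.0028 0 0.006 200"

```text
clock: 22.4
position: [0.4499, -0.3737, 0.0195]
ee_rot: [1.073, 1.29, -1.073]
force: [0.3, 0.4, 0.1]
width: 0.43
```

```bash
python3 - <<'E'
from h import *
d=grab('wrist');inhand(d,'yellow','yellow')
to([.4508,-.3743,.02],-1.388)
E
```

```text
n 1777 along [-0.0185  0.0332] across [-0.015 -0.003] z [0.0131 0.0295 0.0327]
tcp rel slot along/across 0.0007 -0.0021
pos [ 0.4499 -0.3737  0.0195] z_ax [ 0.182 -0.983  0.   ] x_ax [ 0. -0. -1.] shift tool [-0.0005  0.0008  0.0007] J [ 0.38  0.63  0.32  1.89 -0.31  0.67 -0.5 ] w 0.431 t 22.45 F [ 0.2 -0.1 -0.9]
jaw yaw -1.3879 turn 0.0001
```

move_arm:
  steps: "0 0 0 0 115; 0 0 0 0 115; 0 0 0 0 115; -0.03 0 0 0 110; -0.065 0 0 0 100; -0.1 0 0 0 100; -0.13 -0.01 0 0 100; -0.13 -0.03 0 0 100; -0.13 -0.03 0 0 100"

```text
clock: 23.2
position: [0.4175, -0.3812, 0.1514]
ee_rot: [1.075, 1.286, -1.076]
force: [-1.9, 0.4, -0.2]
width: 0.606
```

```bash
python3 - <<'E'
from h import *
to([.56,-.028,.2516],-0.02)
d=grab('wrist','w18.png')
coupons(d,zlo=.018,zhi=.05,x=(.40,.6),y=(-.42,-.22))
E
```

```text
pos [ 0.4175 -0.3812  0.1514] z_ax [ 0.179 -0.984  0.003] x_ax [ 0.002 -0.002 -1.   ] shift tool [-0.1009  0.2034 -0.3218] J [ 0.35  0.43  0.41  1.84 -0.21  0.91 -0.54] w 0.606 t 23.2 F [-1.9  0.4 -0.2]
jaw yaw -1.3912 turn -1.3712
yellow 926 c [ 447.  -373.7] size [20.5 39.1] yaw deg -80.8 ztop 0.0306 mean [ 0.4476 -0.3736]
```

View pics/w18.png

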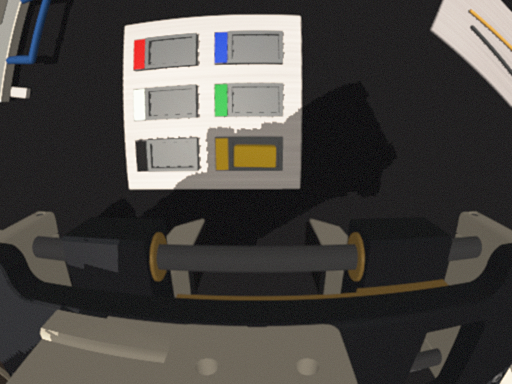

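move_arm:
  steps: "-0.02 0.02 -0.032 -0.12 100; -0.04 0.04 -0.064 -0.24 100; -0.06 0.06 -0.097 -0.36 100; -0.08 0.08 -0.13 -0.48 100; -0.1 0.1 -0.16 -0.6 100; -0.1 0.12 -0.19 -0.72 100; -0.1 0.14 -0.225 -0.84 100; -0.1 0.16 -0.257 -0.96 100; -0.1 0.18 -0.29 -1.08 100; -0.1 0.203 -0.322 -1.2 100"

```text
clock: 24.08
position: [0.5612, -0.023, 0.2487]
ee_rot: [0.143, 1.567, -0.142]
force: [1.6, -1.0, 0.5]
width: 0.607
```

move_arm:
  steps: "0 0 0 -0.12 100; 0 0 0 -0.17 100; 0 0 0 -0.17 100; 0 0 0 -0.17 100"

```text
clock: 24.42
position: [0.5611, -0.0254, 0.2485]
ee_rot: [0.016, 1.572, -0.016]
force: [-0.3, -0.8, 1.0]
width: 0.611
```

```bash
python3 - <<'E'
from h import *
d=grab('wrist','w19.png')
coupons(d)
to([.598,.05,.1],0)
E
```

```text
green 469 c [537.9   6.7] size [19.3 37.9] yaw deg -1.6 ztop 0.0336 mean [0.5381 0.0073]
blue 483 c [538.5  27. ] size [19.  37.8] yaw deg -1.7 ztop 0.0336 mean [0.5389 0.027 ]
white 498 c [595.5   5.6] size [19.3 39.6] yaw deg -0.7 ztop 0.0337 mean [0.595  0.0057]
black 217 c [599.4  46.1] size [16.4 29.1] yaw deg -0.0 ztop 0.0337 mean [0.6029 0.0443]
pos [ 0.5611 -0.0258  0.2487] z_ax [ 1.    -0.021 -0.001] x_ax [-0.001  0.    -1.   ] shift tool [0.1486 0.0765 0.0354] J [-0.07  0.31  0.02  1.7  -0.01  1.13 -0.06] w 0.605 t 24.4667 F [-0.6  0.   0.1]
jaw yaw -0.0209 turn -0.0209
```

View pics/w19.png

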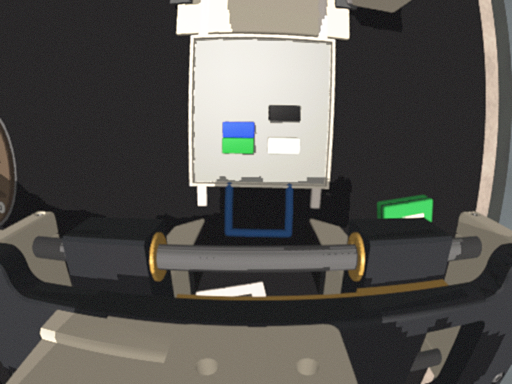

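```bash
sed -i 's/black=(v<60)&(s<200))/black=(v<90))/' h.py; python3 - <<'E'
from h import *
d=grab('wrist')
coupons(d)
d['fish']=1;W=cloud(d);print(W[106:121:3,262:306:4,2].round(3));print(d['img'][106:121:3,262:306:4].max(-1))
E
```

```text
green 450 c [537.9   7. ] size [18.1 37.9] yaw deg -1.7 ztop 0.0337 mean [0.5376 0.0071]
blue 462 c [538.6  26.6] size [18.9 37.7] yaw deg -1.8 ztop 0.0337 mean [0.5389 0.0271]
white 474 c [595.5   5.9] size [18.  39.5] yaw deg -0.7 ztop 0.0337 mean [0.5951 0.0059]
black 454 c [596.5  46.3] size [17.7 37.8] yaw deg -0.2 ztop 0.0337 mean [0.5967 0.0465]
[[0.015 0.013 0.033 0.034 0.035 0.033 0.034 0.035 0.033 0.033 0.013]
 [0.013 0.015 0.034 0.033 0.033 0.033 0.034 0.034 0.033 0.034 0.012]
 [0.014 0.014 0.032 0.034 0.035 0.034 0.034 0.033 0.034 0.035 0.014]
 [0.016 0.013 0.033 0.032 0.034 0.034 0.033 0.034 0.033 0.033 0.014]
 [0.014 0.014 0.034 0.034 0.035 0.033 0.034 0.033 0.035 0.034 0.014]]
[[238 241  54  63  60  54  53  46  51  57 231]
 [238 239  61  69  70  62  59  60  56  47 235]
 [237 240  57  62  67  62  57  56  51  43 235]
 [238 239  54  62  58  57  56  55  49  44 232]
 [236 240  47  56  50  51  49  52  43  36 231]]
```

move_arm:
  steps: "0 0.037 0.017 -0.015 100; 0.03 0.075 0.034 -0.015 100; 0.07 0.075 0.034 -0.015 100; 0.11 0.075 0.034 -0.015 100; 0.15 0.075 0.034 -0.015 100; 0.19 0.075 0.034 -0.015 100; 0.21 0.075 0.034 -0.015 100; 0.2275 0.075 0.034 -0.015 100; 0.2275 0.075 0.034 -0.015 100; 0.2275 0.075 0.034 -0.015 100"

```text
clock: 25.35
position: [0.5961, 0.0483, 0.0212]
ee_rot: [0.003, 1.573, -0.004]
force: [1.2, 0.4, 0.5]
width: 0.607
```

move_arm:
  steps: "0 0 0 0 200; 0 0 0 0 200; 0 0 0 0 200; 0 0 0 0 200; 0 0 0 0 200"

```text
clock: 25.77
position: [0.5977, 0.0489, 0.0232]
ee_rot: [0.003, 1.568, -0.002]
force: [-1.7, -0.6, 7.3]
width: 0.433
```

```bash
python3 - <<'E'
from h import *
to([.4322,-.29,.12],-1.388)
grab('wrist','w20.png')
E
```

```text
pos [0.5977 0.0489 0.0232] z_ax [ 1.    -0.003  0.003] x_ax [ 0.003  0.    -1.   ] shift tool [-0.0974 -0.3394 -0.1641] J [-0.16  0.62 -0.01  1.83  0.01  0.68 -0.18] w 0.433 t 25.7667 F [-1.7 -0.6  7.3]
jaw yaw -0.0033 turn 1.3847
```

View pics/w20.png

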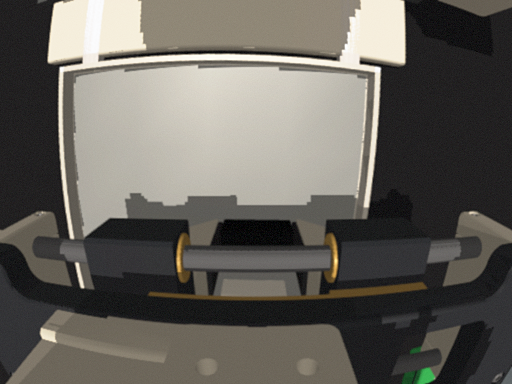

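move_arm:
  steps: "-0.03 0 0 0 200; -0.06 0 0 0 200; -0.09 -0.01 0 0 200; -0.1 -0.04 -0.015 0.12 200; -0.1 -0.07 -0.03 0.24 200; -0.1 -0.1 -0.05 0.36 200; -0.1 -0.135 -0.065 0.48 200; -0.1 -0.17 -0.08 0.6 200; -0.1 -0.2 -0.1 0.72 200; -0.1 -0.235 -0.115 0.84 200"

```text
clock: 26.65
position: [0.4794, -0.1865, 0.1222]
ee_rot: [0.663, 1.467, -0.662]
force: [0.2, 1.0, -0.3]
width: 0.433
```

```bash
python3 - <<'E'
from h import *
to([.4347,-.2895,.12],-1.388)
E
```

```text
pos [ 0.4794 -0.1865  0.1222] z_ax [ 0.661 -0.75  -0.   ] x_ax [ 0.001  0.001 -1.   ] shift tool [ 0.0021 -0.1016  0.0477] J [ 0.08  0.38  0.24  1.98 -0.12  0.8  -0.46] w 0.433 t 26.65 F [ 0.2  1.  -0.3]
jaw yaw -0.8487 turn 0.5393
```

move_arm:
  steps: "0 -0.025 0.012 0.11 200; 0 -0.05 0.024 0.22 200; 0 -0.075 0.036 0.33 200; 0 -0.101 0.048 0.44 200; 0.03 -0.101 0.048 0.539 200; 0.06 -0.101 0.048 0.539 200; 0.072 -0.101 0.048 0.539 200; 0.072 -0.101 0.048 0.539 200; 0.072 -0.101 0.048 0.539 200; 0.072 -0.101 0.048 0.539 200"

```text
clock: 27.48
position: [0.4381, -0.2893, 0.0508]
ee_rot: [1.069, 1.291, -1.068]
force: [-0.4, -0.0, -0.3]
width: 0.433
```

```bash
python3 - <<'E'
from h import *
d=grab('wrist','w21.png');inhand(d,'black','black')
to([.4347,-.2895,.02],-1.388)
E
```

```text
n 2085 along [-0.0211  0.0216] across [-0.0158 -0.0061] z [0.0438 0.0607 0.0771]
tcp rel slot along/across -0.0005 -0.0062
pos [ 0.4383 -0.2893  0.051 ] z_ax [ 0.188 -0.982  0.001] x_ax [ 0.002 -0.001 -1.   ] shift tool [ 0.031  -0.0037 -0.0006] J [ 0.23  0.51  0.34  2.02 -0.28  0.65 -0.63] w 0.43 t 27.5333 F [-0.  -0.  -0.7]
jaw yaw -1.3819 turn 0.0061
```

View pics/w21.png

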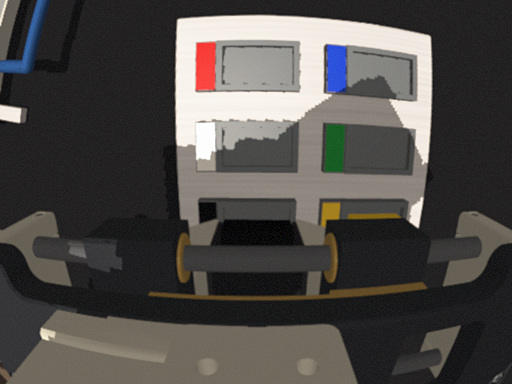

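move_arm:
  steps: "0.012 -0.0037 -0.0006 0.006 200; 0.022 -0.0037 -0.0006 0.006 200; 0.03 -0.0037 -0.0006 0.006 200; 0.0305 -0.0037 -0.0006 0.006 200; 0.0305 -0.0037 -0.0006 0.006 200; 0.0305 -0.0037 -0.0006 0.006 115; 0.0305 -0.0037 -0.0006 0.006 115; 0.0305 -0.0037 -0.0006 0.006 115; 0.0305 -0.0037 -0.0006 0.006 115; 0 -0.0037 -0.0006 0.006 110"

```text
clock: 28.37
position: [0.4311, -0.2872, 0.0461]
ee_rot: [1.073, 1.298, -1.076]
force: [-0.1, 0.6, 1.1]
width: 0.564
```

move_arm:
  steps: "-0.04 0 0 0 100; -0.08 0 0 0 100; -0.1 -0.02 0 0 100; -0.1 -0.03 0 0 100; -0.1 -0.03 0 0 100"

```text
clock: 28.78
position: [0.4026, -0.2953, 0.1507]
ee_rot: [1.075, 1.287, -1.074]
force: [0.7, 1.2, -0.3]
width: 0.609
```

```bash
python3 - <<'E'
from h import *
d=grab('wrist','w22.png')
coupons(d,zlo=.018,zhi=.05,x=(.40,.6),y=(-.42,-.22))
to([.56,-.028,.2516],-0.02)
E
```

```text
yellow 841 c [ 445.3 -374.6] size [20.1 40.8] yaw deg -79.3 ztop 0.0306 mean [ 0.4455 -0.3732]
black 943 c [ 432.2 -288.9] size [20.5 39.8] yaw deg -80.3 ztop 0.0306 mean [ 0.4329 -0.2886]
pos [ 0.4034 -0.2944  0.1497] z_ax [ 0.18  -0.984 -0.   ] x_ax [ 0.001  0.    -1.   ] shift tool [-0.1017  0.2022 -0.2338] J [ 0.19  0.33  0.43  2.   -0.18  0.85 -0.67] w 0.608 t 28.8333 F [ 0.3 -0.2  0.2]
jaw yaw -1.3893 turn -1.3693
```

View pics/w22.png

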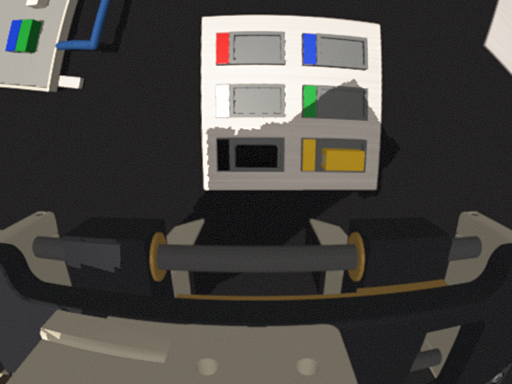

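move_arm:
  steps: "-0.02 0.018 -0.034 0.1 100; -0.04 0.036 -0.068 0.18 100; -0.06 0.054 -0.102 0.18 100; -0.07 0.074 -0.136 0.18 100; -0.07 0.092 -0.17 0.18 100; -0.07 0.111 -0.204 0.18 100; -0.07 0.13 -0.238 0.18 100; -0.07 0.148 -0.272 0.18 100; -0.07 0.148 -0.272 0.18 100"

```text
clock: 29.58
position: [0.5018, 0.0096, 0.2179]
ee_rot: [1.2, 1.219, -1.199]
force: [0.8, 0.5, -0.1]
width: 0.604
```

```bash
python3 - <<'E'
from h import *
d=grab('wrist','w23.png')
coupons(d)
to([.595,.0057,.021],-1.571)
E
```

```text
green 554 c [537.4   7.2] size [19.2 38.9] yaw deg -2.3 ztop 0.0337 mean [0.5376 0.0072]
blue 552 c [538.7  27.2] size [19.1 38.6] yaw deg -2.0 ztop 0.0336 mean [0.5388 0.0272]
white 625 c [595.4   5.8] size [20.6 39.6] yaw deg 0.8 ztop 0.0337 mean [0.5952 0.0057]
pos [0.5008 0.0054 0.2178] z_ax [ 0.011 -1.    -0.001] x_ax [-0.002  0.001 -1.   ] shift tool [0.1966 0.0946 0.0009] J [-0.39  0.24  0.34  1.9  -0.1   1.02 -1.57] w 0.607 t 29.6333 F [-0.5 -1.9 -0.3]
jaw yaw -1.5597 turn 0.0113
```

View pics/w23.png

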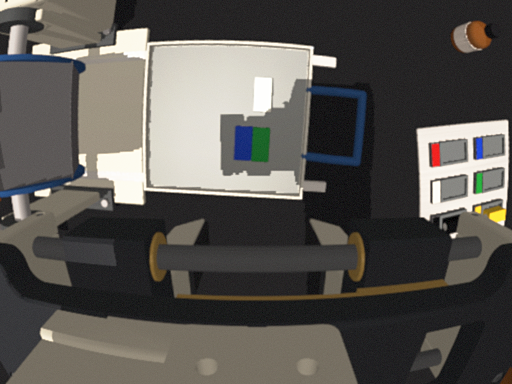

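move_arm:
  steps: "0 0.03 0 0 110; 0.02 0.06 0.001 0 110; 0.04 0.0945 0.001 0 110; 0.08 0.0945 0.001 0 110; 0.12 0.0945 0.001 0 110; 0.16 0.0945 0.001 0 110; 0.18 0.0945 0.001 0 110; 0.1965 0.0945 0.001 0 110; 0.1965 0.0945 0.001 0 110; 0.1965 0.0945 0.001 0 110"

```text
clock: 30.47
position: [0.5936, -0.0017, 0.0216]
ee_rot: [1.206, 1.212, -1.211]
force: [-0.4, -0.4, 0.4]
width: 0.564
```

move_arm:
  steps: "0 0 0 0 240; 0 0 0 0 240; 0 0 0 0 240; 0 0 0 0 240; 0 0 0 0 240; 0 0 0 0 240; 0 0 0 0 240; 0 0 0 0 240"

```text
clock: 31.13
position: [0.5952, -0.0006, 0.0238]
ee_rot: [1.208, 1.21, -1.206]
force: [-1.5, 1.0, 6.8]
width: 0.213
```

```bash
python3 - <<'E'
from h import *
to([.4854,-.2799,.12],.182)
grab('wrist','w24.png')
E
```

```text
pos [ 0.5952 -0.0006  0.0238] z_ax [ 0.003 -1.    -0.   ] x_ax [ 0.001  0.    -1.   ] shift tool [-0.0964 -0.1105  0.279 ] J [-0.27  0.63  0.27  1.86 -0.25  0.68 -1.43] w 0.213 t 31.1333 F [-1.5  1.   6.8]
jaw yaw -1.5679 turn 1.3917
```

View pics/w24.png

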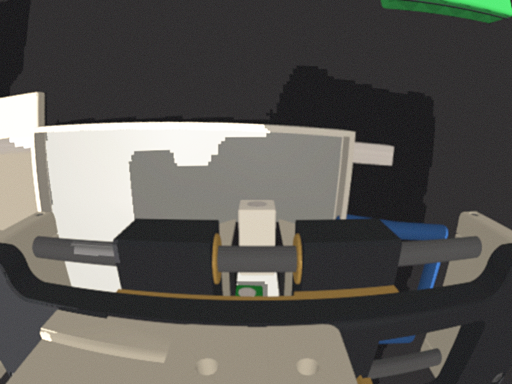

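move_arm:
  steps: "-0.03 0 0 0 240; -0.06 0 0 0 240; -0.09 0 0 -0.12 240; -0.1 -0.01 0.025 -0.24 240; -0.1 -0.02 0.05 -0.36 240; -0.1 -0.03 0.075 -0.48 240; -0.1 -0.04 0.1 -0.6 240; -0.1 -0.05 0.125 -0.72 240; -0.1 -0.06 0.15 -0.84 240; -0.1 -0.07 0.175 -0.96 240"

```text
clock: 32.02
position: [0.5244, -0.1772, 0.1231]
ee_rot: [0.471, 1.519, -0.472]
force: [0.2, -0.6, -0.6]
width: 0.212
```

```bash
python3 - <<'E'
from h import *
to([.4854,-.2799,.12],.182)
E
```

```text
pos [ 0.5244 -0.1772  0.1231] z_ax [ 0.824 -0.566 -0.   ] x_ax [-0. -0. -1.] shift tool [ 0.0031 -0.1067  0.0261] J [ 0.16  0.43  0.09  1.88 -0.05  0.84 -0.33] w 0.212 t 32.0167 F [ 0.2 -0.6 -0.6]
jaw yaw -0.6022 turn -0.7842
```

move_arm:
  steps: "0 -0.02 0.005 -0.12 240; 0 -0.04 0.01 -0.24 240; 0 -0.06 0.015 -0.36 240; 0 -0.08 0.02 -0.48 240; 0 -0.1 0.026 -0.6 240; 0.03 -0.1067 0.026 -0.72 240; 0.06 -0.1067 0.026 -0.784 240; 0.07 -0.1067 0.026 -0.784 240; 0.07 -0.1067 0.026 -0.784 240; 0.07 -0.1067 0.026 -0.784 240"

```text
clock: 32.85
position: [0.4857, -0.278, 0.0533]
ee_rot: [-0.136, 1.567, 0.137]
force: [0.5, 0.1, -0.1]
width: 0.217
```

```bash
python3 - <<'E'
from h import *
d=grab('wrist','w25.png');inhand(d,'white','white')
to([.4854,-.2799,.021],.182)
E
```

```text
n 2250 along [-0.0165  0.0229] across [-0.0194  0.0176] z [0.0483 0.0632 0.0814]
tcp rel slot along/across 0.0014 -0.0014
pos [ 0.4865 -0.2783  0.0541] z_ax [0.985 0.174 0.001] x_ax [ 0.001 -0.    -1.   ] shift tool [ 0.0331 -0.0014 -0.0014] J [ 0.49  0.54 -0.09  1.91  0.07  0.7   0.54] w 0.213 t 32.9 F [-0.6  0.4  0.5]
jaw yaw 0.1746 turn -0.0074
```

View pics/w25.png

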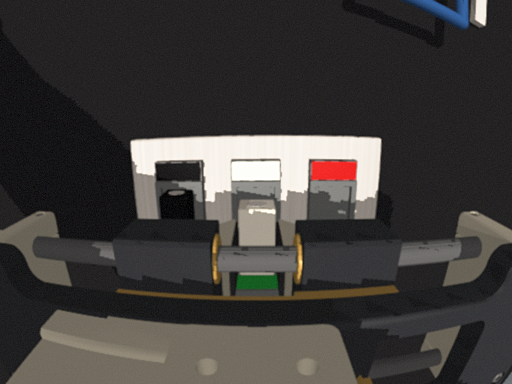

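move_arm:
  steps: "0.012 -0.0027 -0.0014 -0.007 240; 0.024 -0.0027 -0.0014 -0.007 240; 0.031 -0.0027 -0.0014 -0.007 240; 0.0325 -0.0027 -0.0014 -0.007 240; 0.0325 -0.0027 -0.0014 -0.007 240; 0.0325 -0.0027 -0.0014 -0.007 175; 0.0325 -0.0027 -0.0014 -0.007 175; 0.0325 -0.0027 -0.0014 -0.007 175; 0.0325 -0.0027 -0.0014 -0.007 165; 0 -0.0027 -0.0014 -0.007 150"

```text
clock: 33.73
position: [0.4815, -0.2798, 0.0489]
ee_rot: [-0.14, 1.573, 0.147]
force: [-0.3, 0.4, 0.2]
width: 0.378
```

move_arm:
  steps: "-0.04 0 0 0 100; -0.08 0 0 0 100; -0.1 -0.03 0 0 100; -0.1 -0.05 0 0 100; -0.1 -0.05 0 0 100"

```text
clock: 34.15
position: [0.4945, -0.3359, 0.1554]
ee_rot: [-0.144, 1.563, 0.136]
force: [0.1, -0.4, 0.1]
width: 0.608
```

```bash
python3 - <<'E'
from h import *
d=grab('wrist','w26.png')
coupons(d,zlo=.018,zhi=.05,x=(.40,.6),y=(-.42,-.22))
to([.56,-.028,.2516],-0.02)
E
```

```text
yellow 610 c [ 445.3 -373.3] size [20.2 38.8] yaw deg -79.1 ztop 0.0306 mean [ 0.4459 -0.3682]
white 915 c [ 484.7 -280.8] size [20.1 39.3] yaw deg -79.7 ztop 0.0307 mean [ 0.4848 -0.2806]
black 889 c [ 432.4 -288.9] size [20.1 38.8] yaw deg -80.9 ztop 0.0306 mean [ 0.433  -0.2887]
pos [ 0.4937 -0.3331  0.1539] z_ax [0.984 0.179 0.001] x_ax [ 0.001 -0.002 -1.   ] shift tool [-0.0982  0.2881  0.1198] J [ 0.56  0.46 -0.08  1.73  0.05  0.95  0.64] w 0.61 t 34.2 F [-0.4  1.8 -0.9]
jaw yaw 0.1797 turn 0.1997
```

View pics/w26.png

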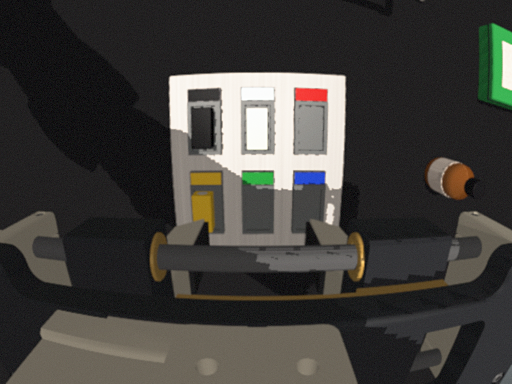

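move_arm:
  steps: "-0.02 0.036 0.015 0.1 100; -0.04 0.072 0.03 0.2 100; -0.06 0.108 0.045 0.2 100; -0.08 0.144 0.06 0.2 100; -0.098 0.18 0.075 0.2 100; -0.098 0.216 0.09 0.2 100; -0.098 0.252 0.105 0.2 100; -0.098 0.285 0.12 0.2 100; -0.098 0.285 0.12 0.2 100; -0.098 0.285 0.12 0.2 100"

```text
clock: 35.03
position: [0.5594, -0.0242, 0.2503]
ee_rot: [0.009, 1.572, -0.007]
force: [-0.8, -1.2, -0.4]
width: 0.607
```

```bash
python3 - <<'E'
from h import *
d=grab('wrist','w27.png')
coupons(d)
to([.5388,.03,.021],-.03)
E
```

```text
green 442 c [537.7   7.2] size [18.5 37.3] yaw deg -2.8 ztop 0.0337 mean [0.5379 0.0075]
blue 478 c [538.6  26.8] size [19.1 37.9] yaw deg -1.1 ztop 0.0337 mean [0.5389 0.0272]
pos [ 0.5592 -0.027   0.2503] z_ax [ 1.    -0.014 -0.002] x_ax [-0.002  0.    -1.   ] shift tool [ 0.2293  0.0567 -0.0208] J [ 0.06  0.32 -0.14  1.69  0.05  1.14 -0.11] w 0.61 t 35.0833 F [ 0.7  0.2 -0.1]
jaw yaw -0.014 turn 0.016
```

View pics/w27.png

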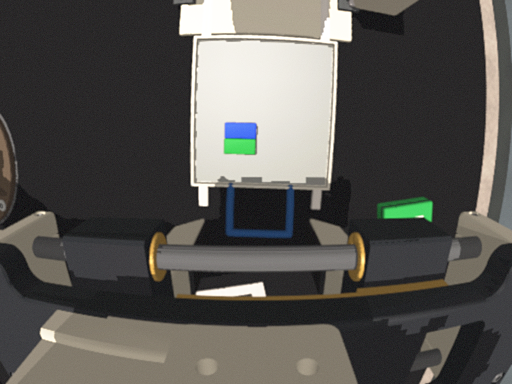

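move_arm:
  steps: "0 0.03 -0.01 0.016 100; 0.03 0.0575 -0.021 0.016 100; 0.07 0.0575 -0.021 0.016 100; 0.11 0.0575 -0.021 0.016 100; 0.15 0.0575 -0.021 0.016 100; 0.19 0.0575 -0.021 0.016 100; 0.21 0.0575 -0.021 0.016 100; 0.229 0.0575 -0.021 0.016 100; 0.229 0.0575 -0.021 0.016 100; 0.229 0.0575 -0.021 0.016 100"

```text
clock: 35.92
position: [0.5388, 0.028, 0.0215]
ee_rot: [0.027, 1.573, -0.028]
force: [0.3, 0.2, 1.6]
width: 0.606
```

```bash
python3 - <<'E'
from h import *
to([.5388,.0305,.0215],-.03)
E
```

```text
pos [0.5388 0.028  0.0215] z_ax [ 0.999 -0.035 -0.003] x_ax [-0.003 -0.001 -1.   ] shift tool [-0.      0.0025 -0.0001] J [-0.05  0.57 -0.14  1.97  0.13  0.62 -0.31] w 0.606 t 35.9167 F [0.3 0.2 1.6]
jaw yaw -0.0348 turn -0.0048
```

move_arm:
  steps: "0 0.003 0 0 100; 0 0.003 0 0 100; 0 0.003 0 0 200; 0 0.003 0 0 200; 0 0.003 0 0 200; 0 0.003 0 0 200; 0 0.003 0 0 200"

```text
clock: 36.5
position: [0.5404, 0.0324, 0.0228]
ee_rot: [0.026, 1.57, -0.026]
force: [-2.2, -0.2, 6.5]
width: 0.432
```

```bash
python3 - <<'E'
from h import *
to([.5543,-.3551,.12],-1.388)
grab('wrist','w28.png')
E
```

```text
pos [0.5404 0.0324 0.0228] z_ax [ 0.999 -0.033  0.001] x_ax [ 0.001 -0.    -1.   ] shift tool [-0.0972 -0.3868  0.0268] J [-0.06  0.56 -0.14  1.97  0.13  0.62 -0.32] w 0.432 t 36.5 F [-2.2 -0.2  6.5]
jaw yaw -0.0331 turn 1.3549
```

View pics/w28.png

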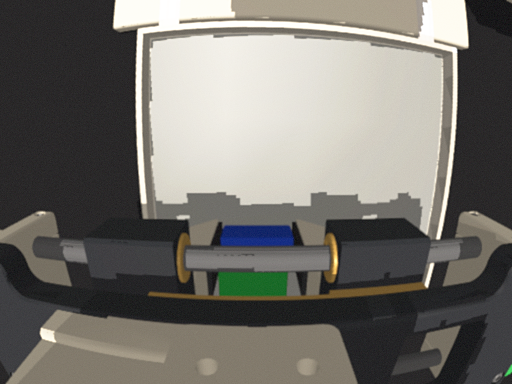

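move_arm:
  steps: "-0.03 0 0 0 200; -0.06 0 0 0 200; -0.09 -0.01 0 0 200; -0.1 -0.04 0.002 0.12 200; -0.1 -0.075 0.005 0.24 200; -0.1 -0.11 0.008 0.36 200; -0.1 -0.145 0.011 0.48 200; -0.1 -0.18 0.014 0.6 200; -0.1 -0.215 0.017 0.72 200; -0.1 -0.25 0.02 0.84 200"

```text
clock: 37.38
position: [0.5515, -0.2198, 0.1223]
ee_rot: [0.686, 1.459, -0.686]
force: [0.9, 0.8, -0.5]
width: 0.43
```

```bash
python3 - <<'E'
from h import *
to([.5596,-.3541,.12],-1.388)
E
```

```text
pos [ 0.5515 -0.2198  0.1223] z_ax [ 0.638 -0.77   0.   ] x_ax [ 0.  0. -1.] shift tool [ 0.0023 -0.0794  0.1086] J [ 0.22  0.49  0.09  1.78 -0.06  0.88 -0.54] w 0.43 t 37.3833 F [ 0.9  0.8 -0.5]
jaw yaw -0.8789 turn 0.5091
```

move_arm:
  steps: "0 -0.02 0.027 0.11 200; 0 -0.04 0.054 0.22 200; 0 -0.06 0.08 0.33 200; 0 -0.0795 0.1085 0.44 200; 0.03 -0.0795 0.1085 0.509 200; 0.06 -0.0795 0.1085 0.509 200; 0.07 -0.0795 0.1085 0.509 200; 0.07 -0.0795 0.1085 0.509 200; 0.07 -0.0795 0.1085 0.509 200; 0.07 -0.0795 0.1085 0.509 200"

```text
clock: 38.22
position: [0.5616, -0.3524, 0.0538]
ee_rot: [1.068, 1.291, -1.067]
force: [-0.5, 0.7, -1.0]
width: 0.432
```

```bash
python3 - <<'E'
from h import *
d=grab('wrist','w29.png');inhand(d,'blue','blue')
to([.5596,-.3541,.021],-1.388)
E
```

```text
n 1354 along [-0.0176  0.0214] across [-0.0126 -0.0078] z [0.0473 0.0615 0.0655]
tcp rel slot along/across 0.0011 -0.0078
pos [ 0.5618 -0.3526  0.0541] z_ax [ 0.188 -0.982  0.002] x_ax [ 0.003 -0.001 -1.   ] shift tool [ 0.0331 -0.0025  0.001 ] J [ 0.34  0.67  0.22  1.66 -0.18  0.83 -0.75] w 0.431 t 38.2667 F [ 0.1  0.5 -0.1]
jaw yaw -1.3813 turn 0.0067
```

View pics/w29.png

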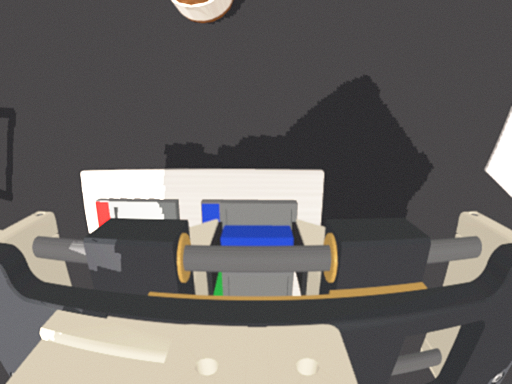

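move_arm:
  steps: "0.012 -0.0025 0.0013 0.006 200; 0.024 -0.0025 0.0013 0.006 200; 0.031 -0.0025 0.0013 0.006 200; 0.0325 -0.0025 0.0013 0.006 200; 0.0325 -0.0025 0.0013 0.006 200; 0.0325 -0.0025 0.0013 0.006 115; 0.0325 -0.0025 0.0013 0.006 115; 0.0325 -0.0025 0.0013 0.006 115; 0.0325 -0.0025 0.0013 0.006 115; 0 -0.0025 0.0013 0.006 110"

```text
clock: 39.1
position: [0.5549, -0.3517, 0.0465]
ee_rot: [1.073, 1.3, -1.077]
force: [-0.3, 0.9, -1.1]
width: 0.562
```

move_arm:
  steps: "-0.04 0 0 0 100; -0.08 0 0 0 100; -0.1 -0.03 0 0 100; -0.1 -0.06 0 0 100; -0.1 -0.06 0 0 100"

```text
clock: 39.52
position: [0.494, -0.3683, 0.154]
ee_rot: [1.075, 1.287, -1.08]
force: [-0.2, -0.1, -1.1]
width: 0.609
```

```bash
python3 - <<'E'
from h import *
d=grab('wrist','w30.png')
coupons(d,zlo=.018,zhi=.05,x=(.40,.6),y=(-.42,-.22))
to([.56,-.028,.2516],-0.03)
E
```

```text
yellow 812 c [ 445.6 -374. ] size [19.1 39.3] yaw deg -79.9 ztop 0.0305 mean [ 0.4473 -0.3738]
blue 875 c [ 552.1 -354.6] size [19.1 38.7] yaw deg -79.9 ztop 0.0307 mean [ 0.5521 -0.3547]
white 789 c [ 485.1 -280.9] size [20.2 40.8] yaw deg -78.6 ztop 0.0304 mean [ 0.4861 -0.2816]
black 232 c [ 437.7 -294.1] size [13.5 30.3] yaw deg -74.7 ztop 0.0297 mean [ 0.4403 -0.291 ]
pos [ 0.4963 -0.3669  0.1532] z_ax [ 0.178 -0.984  0.001] x_ax [-0.    -0.001 -1.   ] shift tool [-0.0988  0.1228 -0.3221] J [ 0.38  0.49  0.25  1.7  -0.14  0.97 -0.71] w 0.605 t 39.5667 F [-0.7 -0.6 -0.4]
jaw yaw -1.3923 turn -1.3623
```

View pics/w30.png

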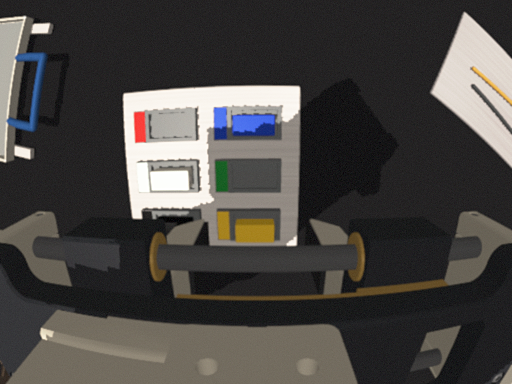

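move_arm:
  steps: "-0.02 0.012 -0.032 -0.12 100; -0.04 0.024 -0.064 -0.24 100; -0.06 0.036 -0.097 -0.36 100; -0.08 0.048 -0.13 -0.48 100; -0.1 0.06 -0.16 -0.6 100; -0.1 0.072 -0.19 -0.72 100; -0.1 0.085 -0.225 -0.84 100; -0.1 0.098 -0.257 -0.96 100; -0.1 0.11 -0.29 -1.08 100; -0.1 0.123 -0.322 -1.2 100"

```text
clock: 40.4
position: [0.562, -0.0235, 0.2519]
ee_rot: [0.143, 1.566, -0.142]
force: [-0.1, -0.6, -0.3]
width: 0.607
```

move_arm:
  steps: "0 0 0 -0.12 100; 0 0 0 -0.16 100; 0 0 0 -0.16 100; 0 0 0 -0.16 100"

```text
clock: 40.73
position: [0.5619, -0.0258, 0.2517]
ee_rot: [0.024, 1.571, -0.023]
force: [-0.3, -0.0, 0.5]
width: 0.61
```

```bash
python3 - <<'E'
from h import *
d=grab('wrist','w31.png')
coupons(d)
to([.538,.0073,.0215],-.03)
E
```

```text
green 459 c [537.6   7. ] size [18.2 38.4] yaw deg -2.1 ztop 0.0337 mean [0.5377 0.0071]
pos [ 0.5618 -0.0261  0.2518] z_ax [ 1.    -0.031 -0.001] x_ax [-0.  0. -1.] shift tool [ 0.2303  0.0327 -0.0247] J [ 0.05  0.32 -0.12  1.68  0.04  1.14 -0.12] w 0.606 t 40.7833 F [-0.7 -0.6 -0.8]
jaw yaw -0.0306 turn -0.0006
```

View pics/w31.png

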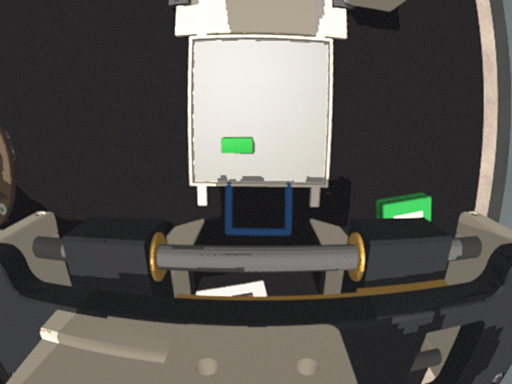

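move_arm:
  steps: "0 0.017 -0.012 0 100; 0.03 0.034 -0.0247 0 100; 0.07 0.034 -0.0247 0 100; 0.11 0.034 -0.0247 0 100; 0.15 0.034 -0.0247 0 100; 0.19 0.034 -0.0247 0 100; 0.21 0.034 -0.0247 0 100; 0.23 0.034 -0.0247 0 100; 0.23 0.034 -0.0247 0 100; 0.23 0.034 -0.0247 0 100"

```text
clock: 41.62
position: [0.5375, 0.0083, 0.0216]
ee_rot: [0.023, 1.573, -0.024]
force: [-1.0, -0.4, 0.1]
width: 0.608
```

move_arm:
  steps: "0 0 0 0 200; 0 0 0 0 200; 0 0 0 0 200; 0 0 0 0 200; 0 0 0 0 200"

```text
clock: 42.03
position: [0.539, 0.0087, 0.0235]
ee_rot: [0.022, 1.568, -0.022]
force: [-0.8, -1.2, 6.7]
width: 0.434
```

```bash
python3 - <<'E'
from h import *
to([.5012,-.365,.12],-1.388)
E
```

```text
pos [0.539  0.0087 0.0235] z_ax [ 1.    -0.028  0.002] x_ax [ 0.002  0.    -1.   ] shift tool [-0.0966 -0.3746 -0.027 ] J [-0.03  0.56 -0.12  1.98  0.11  0.61 -0.25] w 0.434 t 42.0333 F [-0.8 -1.2  6.7]
jaw yaw -0.0284 turn 1.3596
```

move_arm:
  steps: "-0.03 0 0 0 200; -0.06 0 0 0 200; -0.09 -0.01 0 0 200; -0.1 -0.04 -0.002 0.12 200; -0.1 -0.075 -0.005 0.24 200; -0.1 -0.11 -0.008 0.36 200; -0.1 -0.145 -0.011 0.48 200; -0.1 -0.18 -0.014 0.6 200; -0.1 -0.215 -0.017 0.72 200; -0.1 -0.25 -0.02 0.84 200"

```text
clock: 42.87
position: [0.5108, -0.2423, 0.123]
ee_rot: [0.683, 1.46, -0.682]
force: [0.7, 0.1, -0.7]
width: 0.431
```

```bash
python3 - <<'E'
from h import *
to([.5028,-.3647,.12],-1.388)
E
```

```text
pos [ 0.5108 -0.2423  0.123 ] z_ax [ 0.642 -0.767  0.001] x_ax [ 0.001 -0.    -1.   ] shift tool [ 0.003  -0.0847  0.0888] J [ 0.27  0.45  0.11  1.85 -0.07  0.85 -0.46] w 0.431 t 42.8667 F [ 0.7  0.1 -0.7]
jaw yaw -0.8739 turn 0.5141
```

move_arm:
  steps: "0 -0.02 0.022 0.11 200; 0 -0.04 0.044 0.22 200; 0 -0.06 0.066 0.33 200; 0 -0.086 0.089 0.44 200; 0.03 -0.087 0.089 0.514 200; 0.06 -0.087 0.089 0.514 200; 0.07 -0.087 0.089 0.514 200; 0.07 -0.087 0.089 0.514 200; 0.07 -0.087 0.089 0.514 200; 0.07 -0.087 0.089 0.514 200"

```text
clock: 43.7
position: [0.5033, -0.365, 0.0538]
ee_rot: [1.068, 1.291, -1.067]
force: [-0.4, -0.8, -0.3]
width: 0.432
```

```bash
python3 - <<'E'
from h import *
d=grab('wrist','w32.png');inhand(d,'green','green')
to([.5028,-.3647,.021],-1.388)
E
```

```text
n 1797 along [-0.0194  0.0198] across [-0.0101 -0.002 ] z [0.0463 0.0631 0.065 ]
tcp rel slot along/across -0.0005 -0.0022
pos [ 0.5034 -0.3651  0.054 ] z_ax [ 0.189 -0.982  0.002] x_ax [ 0.003 -0.001 -1.   ] shift tool [ 0.033  -0.0006 -0.0006] J [ 0.38  0.62  0.23  1.77 -0.19  0.77 -0.67] w 0.431 t 43.75 F [-0.9  0.1 -0.1]
jaw yaw -1.3812 turn 0.0068
```

View pics/w32.png

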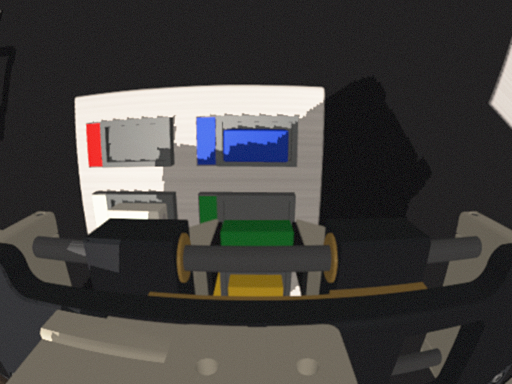

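move_arm:
  steps: "0.012 0.001 0 0.006 200; 0.024 0.001 0 0.006 200; 0.031 0.001 0 0.006 200; 0.0325 0.001 0 0.006 200; 0.0325 0.001 0 0.006 200; 0.0325 0.001 0 0.006 115; 0.0325 0.001 0 0.006 115; 0.0325 0.001 0 0.006 115; 0.0325 0.001 0 0.006 115; 0 0.001 0 0.006 110"

```text
clock: 44.58
position: [0.4999, -0.3622, 0.0469]
ee_rot: [1.074, 1.3, -1.076]
force: [-0.1, 0.8, -0.4]
width: 0.56
```

move_arm:
  steps: "-0.04 0 0 0 100; -0.08 0 0 0 100; -0.12 -0.03 0 0 100; -0.15 -0.07 0 0 100; -0.18 -0.1 0 0 100; -0.18 -0.12 0 0 100; -0.18 -0.12 0 0 100"

```text
clock: 45.17
position: [0.3795, -0.3902, 0.2357]
ee_rot: [1.077, 1.283, -1.08]
force: [0.1, -0.4, -0.9]
width: 0.611
```

```bash
python3 - <<'E'
from h import *
d=grab('wrist','w33.png')
coupons(d,zlo=.018,zhi=.05,x=(.40,.6),y=(-.42,-.22))
to([.56,-.12,.15],-0.03)
E
```

```text
yellow 546 c [ 445.1 -374.4] size [19.7 38.9] yaw deg -80.0 ztop 0.0307 mean [ 0.4452 -0.3748]
green 513 c [ 500.4 -364.7] size [19.2 38.6] yaw deg -80.2 ztop 0.0307 mean [ 0.5001 -0.3643]
blue 551 c [ 551.2 -354.5] size [19.5 39.6] yaw deg -81.1 ztop 0.0306 mean [ 0.5504 -0.3548]
white 524 c [ 484.7 -281. ] size [20.1 40.8] yaw deg -79.6 ztop 0.0305 mean [ 0.4845 -0.2819]
black 496 c [ 432.5 -289.7] size [19.5 39.5] yaw deg -79.5 ztop 0.0306 mean [ 0.4326 -0.2905]
pos [ 0.3823 -0.3886  0.2341] z_ax [ 0.176 -0.984  0.003] x_ax [ 0.002 -0.002 -1.   ] shift tool [ 0.0839  0.2222 -0.2332] J [ 0.45  0.3   0.32  1.78 -0.1   1.08 -0.59] w 0.61 t 45.2167 F [0.3 1.  0.1]
jaw yaw -1.3934 turn -1.3634
```

View pics/w33.png

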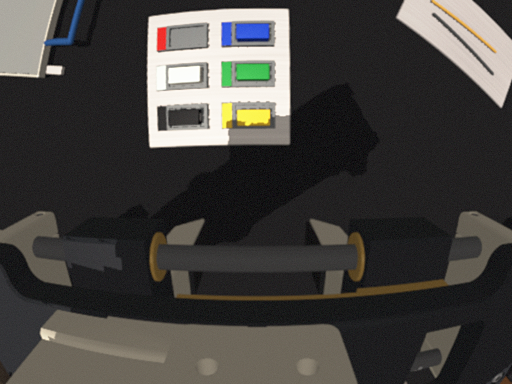

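move_arm:
  steps: "0 0.022 -0.023 -0.12 255; 0 0.044 -0.046 -0.24 255; 0 0.066 -0.069 -0.36 255; 0 0.088 -0.092 -0.48 255; 0 0.11 -0.115 -0.6 255; 0 0.132 -0.138 -0.72 255; 0 0.154 -0.16 -0.84 255; 0 0.176 -0.18 -0.96 255; 0 0.195 -0.19 -1.08 255; 0 0.21 -0.195 -1.2 255"
  squeeze: 20

```text
clock: 46.05
position: [0.558, -0.1522, 0.2311]
ee_rot: [0.141, 1.567, -0.138]
force: [-0.6, 0.2, 0.0]
width: 0.004
```

move_arm:
  steps: "0 0 0 -0.12 255; 0 0 0 -0.16 255; 0 0 0 -0.16 255; 0 0 0 -0.16 255"

```text
clock: 46.38
position: [0.5564, -0.1558, 0.2312]
ee_rot: [0.024, 1.572, -0.022]
force: [-0.6, 0.8, -0.0]
width: 0.003
```

```bash
python3 - <<'E'
from h import *
to([.56,-.14,.03],-0.03)
d=grab('wrist','w34.png');d['fish']=1
W=cloud(d);hsv=cv2.cvtColor(d['img'],cv2.COLOR_BGR2HSV).astype(int)
m=(hsv[...,0]>95)&(hsv[...,0]<130)&(hsv[...,1]>120)&(W[...,2]>.03)&(W[...,2]<.05)&(W[...,1]>-.2)&(W[...,1]<.02)&(W[...,0]>.48)&(W[...,0]<.66)
P=W[m];print(len(P),np.percentile(P,[1,50,99],axis=0).round(4))
E
```

```text
pos [ 0.5564 -0.1558  0.2312] z_ax [ 1.    -0.029 -0.001] x_ax [-0.001  0.001 -1.   ] shift tool [0.2013 0.0158 0.0034] J [ 0.22  0.36 -0.06  1.68  0.02  1.11  0.13] w 0.003 t 46.3833 F [-0.6  0.8 -0. ]
jaw yaw -0.0293 turn 0.0007
1274 [[ 0.5173 -0.1147  0.0304]
 [ 0.5602 -0.1038  0.0404]
 [ 0.6057 -0.0587  0.0439]]
```

View pics/w34.png

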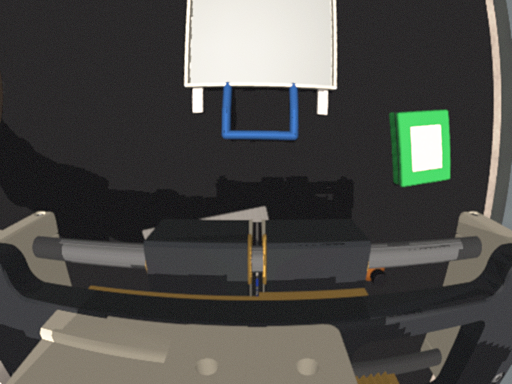

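move_arm:
  steps: "0.04 0 0.004 0 255; 0.08 0 0.005 0 255; 0.12 0 0.005 0 255; 0.16 0 0.005 0 255; 0.19 0 0.005 0 255; 0.203 0 0.005 0 255; 0.203 0 0.005 0 255; 0.203 0.01 0.005 0 255; 0.203 0.02 0.005 0 255; 0.203 0.03 0.005 0 255"

```text
clock: 47.27
position: [0.5634, -0.1253, 0.0307]
ee_rot: [0.022, 1.568, -0.022]
force: [0.7, -0.2, 0.4]
width: 0.008
```

move_arm:
  steps: "0 0.02 0 0 255; 0 0.04 0 0 255; 0 0.06 0 0 255; 0 0.08 0 0 255; 0 0.1 0 0 255; 0 0.12 0 0 255; 0 0.14 0 0 255; 0 0.16 0 0 255; 0 0.175 0 0 255; 0 0.185 0 0 255"

```text
clock: 48.1
position: [0.5684, 0.0616, 0.0309]
ee_rot: [0.021, 1.567, -0.019]
force: [1.3, -2.8, 1.8]
width: 0.004
```

```bash
python3 - <<'E'
from h import *
to([.566,.088,.028],-0.03)
E
```

```text
pos [0.5684 0.0616 0.0309] z_ax [ 1.    -0.026  0.004] x_ax [ 0.004  0.001 -1.   ] shift tool [ 0.0029  0.0264 -0.0031] J [-0.17  0.58 -0.04  1.9   0.04  0.66 -0.26] w 0.004 t 48.1 F [ 1.3 -2.8  1.8]
jaw yaw -0.0257 turn 0.0043
```

move_arm:
  steps: "0 0.008 0 0 255; 0 0.016 0 0 255; 0 0.022 0 0 255; 0 0.026 0 0 255; 0 0.029 0 0 255; 0 0.031 0 0 255; 0 0.031 0 0 255"

```text
clock: 48.68
position: [0.568, 0.0827, 0.0294]
ee_rot: [0.021, 1.572, -0.032]
force: [-2.4, -17.3, 10.5]
width: 0.004
```

move_arm:
  steps: "0 -0.02 0 0 255; 0 -0.05 0 0 255; 0 -0.08 0 0 255; -0.04 -0.1 0 0 255; -0.08 -0.12 0 0 255; -0.12 -0.14 0 0 255; -0.16 -0.16 0 0 255; -0.2 -0.18 0 0 255; -0.2 -0.2 0 0 255; -0.2 -0.2 0 0 255"

```text
clock: 49.52
position: [0.5637, -0.1172, 0.2335]
ee_rot: [0.025, 1.564, -0.03]
force: [0.5, -0.1, -0.9]
width: 0.003
```

```bash
python3 - <<'E'
from h import *
D={n:grab(n,n+'35.png') for n in ['scene','side','wrist']}
D['wrist']['fish']=1
for n,d in D.items():
    W=cloud(d);x,y,z=W[...,0],W[...,1],W[...,2];b,g,r=[d['img'][...,i].astype(int) for i in range(3)]
    bl=(b>1.6*r)&(b>1.2*g)&(b>60)&(y<.15)&(y>.05)&(z>.03)&(z<.06)&(x>.5)&(x<.63)
    if bl.sum(): print(n,'handle',bl.sum(),np.percentile(W[bl],[2,50,98],axis=0).round(4).tolist())
    cr=(z>.08)&(z<.24)&(y>.15)&(y<.4)&(x>.36)&(x<.438)
    if cr.sum(): print(n,'sleeve',cr.sum(),np.percentile(W[cr],[2,50,98],axis=0).round(4).tolist())
to([0,0,0])
E
```

```text
scene handle 163 [[0.5265, 0.0929, 0.0313], [0.569, 0.1034, 0.0419], [0.6142, 0.1476, 0.0478]]
scene sleeve 80 [[0.39, 0.3301, 0.1378], [0.4119, 0.3356, 0.1486], [0.4361, 0.3479, 0.1535]]
side handle 82 [[0.5257, 0.0961, 0.0315], [0.5377, 0.1041, 0.0397], [0.6074, 0.1486, 0.0451]]
side sleeve 137 [[0.389, 0.3332, 0.1344], [0.4127, 0.3454, 0.1451], [0.4362, 0.3517, 0.1499]]
wrist handle 453 [[0.5281, 0.0922, 0.037], [0.5717, 0.0959, 0.0416], [0.6127, 0.1, 0.0441]]
pos [ 0.5619 -0.1104  0.2286] z_ax [ 1.    -0.029 -0.001] x_ax [-0.001  0.001 -1.   ] shift tool [ 0.2292  0.0939 -0.5647] J [ 0.12  0.35 -0.03  1.7   0.01  1.09  0.06] w 0.003 t 49.6667 F [ 0.7  0.4 -1.1]
```

View pics/scene35.png

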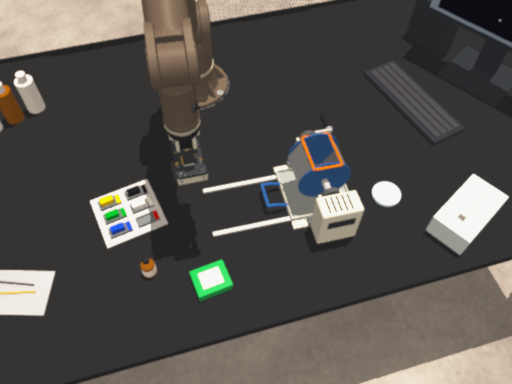

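View pics/wrist35.png

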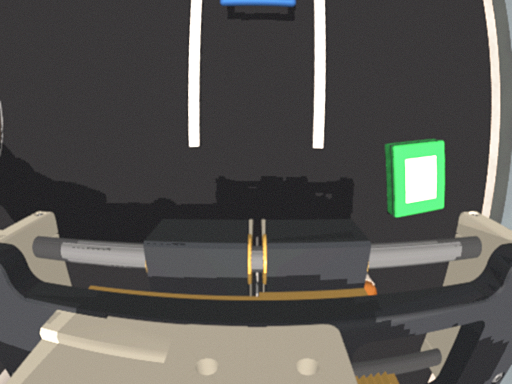

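```bash
python3 - <<'E'
from h import *
a=cv2.imread('pics/scene35.png')[170:255,80:180];b=cv2.imread('pics/side35.png')[130:185,280:345]
cv2.imwrite('pics/z35.png',np.hstack([cv2.resize(a,(400,340),interpolation=2),cv2.resize(b,(400,340),interpolation=2)]))
E
```

```text
(no output)
```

View pics/z35.png

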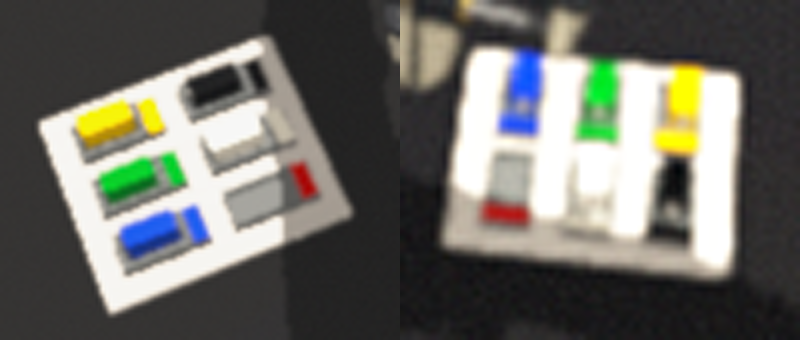

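All five coupons are in their slots, the red slot is empty because no red coupon was present, and the arm is clear of everything, so I'm handing in.

```bash
python3 -c "
from h import *
print(arm.sign_off())"
```

```text
the job is handed in; nothing more can be done
None
```

The tumbler is unloaded and the job is handed in, at about 50 s of robot time. I pushed the pan home, cranked the port down until the coupons dropped, and turned it back up. I then pulled the pan out, placed the five coupons present, and pushed the empty pan home again. There was no red coupon.

My last checks, all from camera measurements; the hand-in gave no verdict:

- **Coupons:** yellow, black, white, blue and green lie in the slots with their colour labels. They measured about 1–3 mm off centre, with blue the furthest at about 3 mm. Their yaw is within about 0.03 rad of the slots, and their tops are at the height expected for lying flat on the floor.
- **Pan:** the second push stopped at the same position as the first, with about 17 N on the tool. The handle then measured in its earlier home place.
- **Barrel:** the crank is level to within about 0.05 rad and the barrel was seen empty. The two cameras disagreed by 3–4 mm on the crank's height.
- **Bystanders:** no sign that the petri dish, dropper bottle or slide box moved in the last scene picture; I did not measure their positions.

No check failed. I noticed neither a slackened grip nor a knocked coupon, and the arm was clear of everything at hand-in.

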